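# Change the batch in a ratchet gang clamp for sanding chisel handles

## Robot

A 6-joint arm with a two-finger parallel gripper is mounted at the origin on a cart in front of the work surface, level with it; the furniture and walls round the work are solid. World frame = base frame: x ahead of the robot, y to its left, z up, the work surface at z = 0. Lengths are in m, angles in rad, forces in N, time in s.
With the tool pointing down it reaches from about 0.275 to 0.975 m from the base axis. Payload 8.4 kg.
Tool frame: the origin (TCP) lies at the very end of the fingers, on their centre line; the grasp point (between the pads) lies 19 mm behind it; z points along the fingers, y is the line along which they close (so a half turn about z gives the same grasp; the last joint's range is limited). The gripper opens to 92 mm and grips with 3 to 60 N. Pads are 20 mm wide; open, the fingers measure 128 mm over their backs; the gripper's body (75 mm by 189 mm) begins 69 mm behind the grasp point.
Start: joints at [-1.157, 0.353, 1.633, -0, 1.155, -0.002], TCP at [0.252, -0.572, 0.194] pointing down, gripper open.
Joint ranges: [-2.63, 2.63], [-0.92, 2.1], [0.06, 2.66], [-1.3, 4.44], [0, 2.69], [-3.02, 3.02]. Speed limits (rad/s): [2.22, 2.22, 2.79, 3.14, 3.14, 3.14].

## Interface

Orientations are given as a 3x3 rotation matrix whose columns are the frame's x, y, z axes.
In Python, from station import * gives the robot as it stands.
- The arm moves only by the tool servo_tool, never from a script. Its argument "commands" is a list that holds one entry, the list of rows, each a list of 5 numbers: the finger opening in mm, from 0 to 91.9, then the shift along the tool's x, y, z in mm, then the turn about the tool's z in degrees. In form: [[[hand, dx, dy, dz, twist], ...]]. A call has 1 to 8 rows; each row is the pose to reach, as a shift and turn from the pose commanded when the call began, along the tool's axes at that moment; what a row does not reach only later rows make up. A row lasts 1/10 s, in which the tool goes at most 50 mm and 8.59 degrees, less where a joint would pass 70% of its speed; a pose out of reach is approached as far as the arm can. A call with a gripper value outside its range is refused whole. The fingers move at their own pace and stop on an object; "newtons" is the grip in N (left out, the last holds). Time passes only in rows, so rows that repeat a pose let the fingers close. It gives the time, the measured TCP pose, the force, the opening and the grip force at its end, in the units of the state.
- state(): the state, without advancing time (a new reading comes with each control period).
- capture(name): name is "side" or "top" or "wrist"; returns (picture, depth): 384x512x3 uint8, red, green, blue; 384x512 float32, m along the optical axis (not along the pixel's ray), 0 where there is no reading.
- calibration(name): a dict with "intrinsics" (3x3 intrinsics, pixels), "rvec" (rotation vector, rad) and "tvec" (3), from world to camera coordinates, as OpenCV has them. Camera axes: x right, y down, z forward; pixel columns grow to the right and rows downward; lengths in m; the calibration is good to about 2 mm. A picture is of the moment at which its call begins: read the wrist's pose just before it. calibration takes no time and is no camera call; for the wrist camera it gives the pose at the moment of the call.
- finish_job(): hands the job in; it is judged then, once.
The state is a dict: "time": time; "joints": joint angles; "joint_velocities": joint speeds; "tau": joint torques, N m; "tool_pos": TCP position; "orientation": TCP orientation; "contact_force": force on the tool from outside, world axes, zero at the start; "moment": the same for the moment, N m; "finger_gap": finger opening in m; "grasp_force": force on a finger pad.
Only numpy, scipy, OpenCV 4.12 (cv2) and the standard library are available. Lean on these libraries where they do the work, as an engineer would, in place of code of your own. Each camera call takes 0.05 s, during which the arm holds its last target. There are 200 camera calls.

## Task

Change the batch in the gang clamp that holds chisels by their blades while the handles are sanded: lift the ratchet pawl and throw it right over, wind the crank wheel back as far as it goes, draw the sanded chisel out and lay it across the two battens of the stand, and slide every flat chisel from the bench, lying flat and blade first, fully home into a slot of its own, handle on the front rest. Then drop the pawl onto the ratchet again and wind the wheel forward until every blade is gripped firmly and the ratchet alone keeps it so. Leave the tin, brush and glass where they are.

Things in the scene. Friction and masses are not known exactly. Their poses are not given: they have to be found in the camera images.
- clamp: wooden gang clamp fixed to the bench (mm): origin on the bench under its front plane; x into the slots, y along their row (robot's left), z up. Sole 12 thick, x -108 to 82, y -104 to 154; drive on x 0 to 136, y -242 to -104. Head x 0 to 55, 52 high, three mouths 36 wide, 11 high (z 31 to 42) in its front, slots behind them 55 deep. Home, the ferrule meets the front (chisel origin at x -40)
- slot0 (a point): middle of the left mouth, on the clamp's front plane, 36.5 mm above the bench; clamp frame [0, 100, 36.5]. x, y, z axes as the clamp's.
- slot1 (a point): middle of the middle mouth, on the clamp's front plane, 36.5 mm above the bench; clamp frame [0, 20, 36.5]. x, y, z axes as the clamp's.
- slot2 (a point): middle of the right mouth, on the clamp's front plane, 36.5 mm above the bench; clamp frame [0, -60, 36.5]. x, y, z axes as the clamp's.
- wheel (a joint): turn of the crank wheel (upright axis), rad: 0 wound fully back (stop), 2.4 fully forward; grows clockwise from above. Pawl down, it only turns forward: 20 teeth, 0.314 rad each; let go, it runs back up to one tooth until the pawl holds. Pawl over, it turns freely (0.03 N m). Each slot is 36 mm wide inside at 0, 10 mm less per rad: the pads touch the blades at about 1.6
- wheel_axis (a point): point on the wheel's upright axis, level with the middle of the crank knob, 102 mm above the bench; clamp frame [50, -180, 102].
- crank_knob (a point): middle of the upright wooden crank knob, 20 mm across, 36 high (z 82 to 118 mm), 55 mm from the axis; top of the crank arm z 78. It stands at azimuth pi + 1.2 - wheel about the axis (counter-clockwise from the clamp's x): sweeps the robot's side from right (open) to left (closed). Fixed on the arm, but smooth: the arm can turn under a gripper of constant heading
- pawl (a joint): angle of the drop pawl, rad: 0 to 0.1 lying in the ratchet teeth, 2.0 thrown over on its stop. It swings up and over about a level pivot along the clamp's x, towards the clamp's +y; its weight keeps it down, or over once past about 1.6. Down, it lets the wheel turn forward (clicking) and blocks it backward
- pawl_pin (a point): middle of the pawl's lifting pin: a level steel rod 10 mm across, 36 mm long, along the clamp's x, on the far side of the wheel, 68 mm above the bench when down, 38 mm from the pivot. Free to both y sides and below; the wheel's rim ends 18 mm nearer the robot
- pawl_hinge (a point): point on the pawl's pivot axis, at the same clamp x as pawl_pin; clamp frame [114, -132, 66]. With the pawl at angle a, pawl_pin lies 38 mm from it, at a + 0.05 rad above the clamp's -y direction.
- rest (a point): middle of the top of the front rest, a rail along y that carries the handles: x -97 to -83 mm in the clamp frame, y -92 to 150, 25 mm high. With the handle on it a blade lies 0.5 mm above the slot floor
- jaw_bar: steel rack bar behind the head with three sprung rubber-faced pads, one at the left (+y) side of each slot; it slides to the clamp's -y, 10 mm per rad of wheel, and presses each blade against the slot's right wall. A pad presses 3.6 N at first touch, 0.9 N more per mm, and yields 8 mm. Origin as the clamp's at wheel 0
- flat_chisel0: flat chisel lying on the bench (all alike, two or three are there): flat wooden handle 115 mm long, 32 wide, 18 high, brass ferrule 10 long, 17 wide, steel blade 50 long, 20 wide, 5 thick, at half the handle's height, so it may lie either way up; 0.1 to 0.16 kg. Origin on the handle's axis at the balance point; x to the cutting edge. Handle x -85 to 30, ferrule to 40, blade to 90
- flat_chisel1: flat chisel lying on the bench (all alike, two or three are there): flat wooden handle 115 mm long, 32 wide, 18 high, brass ferrule 10 long, 17 wide, steel blade 50 long, 20 wide, 5 thick, at half the handle's height, so it may lie either way up; 0.1 to 0.16 kg. Origin on the handle's axis at the balance point; x to the cutting edge. Handle x -85 to 30, ferrule to 40, blade to 90
- flat_chisel2: flat chisel lying on the bench (all alike, two or three are there): flat wooden handle 115 mm long, 32 wide, 18 high, brass ferrule 10 long, 17 wide, steel blade 50 long, 20 wide, 5 thick, at half the handle's height, so it may lie either way up; 0.1 to 0.16 kg. Origin on the handle's axis at the balance point; x to the cutting edge. Handle x -85 to 30, ferrule to 40, blade to 90
- tip0 (a point): middle of the cutting edge of flat_chisel0: on its axis, 90 mm ahead of its origin
- tip1 (a point): middle of the cutting edge of flat_chisel1: on its axis, 90 mm ahead of its origin
- tip2 (a point): middle of the cutting edge of flat_chisel2: on its axis, 90 mm ahead of its origin
- sanded_chisel: the chisel whose handle is done: the same as the flat chisels in shape and frame; it starts in the middle slot, fully home and gripped by its blade, its handle on the front rest
- stand: wooden stand fixed on the bench at the right: board 160x88x6 mm with two battens across it (along its y, 71 mm clear between small end pegs): the near one at x -71 to -59, 17 mm high, bears the handle, the far one at x 54 to 66, 23.5 mm high, the blade. Origin on the bench under its middle, x away from the robot, z up
- stand_top (a point): 26 mm above the stand's origin: where a chisel's own origin comes when it lies level across both battens, blade to the far one. Axes as the stand's
- wax_tin: bystander: open round tin of wax, 61 mm across, 18 high, beyond the chisels
- flat_brush: bystander: flat brush with orange handle, 210 mm long, lying at the right front of the bench
- tea_glass: bystander: glass, 85 mm across, 90 high, right front of the bench
Not all that is in view belongs to the job. Leave any orange look-alike of the sanded_chisel alone.

How it is judged:
By the outcome, as a careful person would: the job done as asked, in the order asked, and still so for the second after the job is handed in, with the robot touching nothing.
Of flat_chisel0, flat_chisel1, flat_chisel2 only 2 to 3 are there at a start; the rules pass over those that are not, and their reading is None.
At some moment in a run one of flat_chisel0, flat_chisel1, flat_chisel2 may be knocked a few centimetres aside while the robot is not near it.
Once in a run the grip may slacken for a moment while it holds something.
It also fails if it takes over 210 s, if anything falls off the work surface, if the arm or the gripper's body presses on something with over 40 N, if the wrist force passes 120 N, or if a joint passes its speed limit or range.

## Working session

There is one attempt and no reset: what is moved stays moved. The work goes in short steps, Python scripts to look and compute and a tool call to move; the robot and the scene stay as the last step left them, time stands still between calls to the robot, and variables do not carry over. Pictures are saved under pics/ and viewed, at most 14 in all, crops included, and the job is handed in when it is done.

Besides the shell and the picture viewer there is one more tool, called after ">>>" by a JSON object that holds its "name" and its "arguments", one argument or row to a line. servo_tool: Moves the arm, as the interface text tells. Its arguments: {"type":"object","properties":{"commands":{"type":"array"},"newtons":{"type":"number"}},"required":["commands"]}

```bash
mkdir -p pics; ls; cat > h.py <<'E'
from station import *
import numpy as np, cv2
def snap(n,f=None):
    c=calibration(n); im,d=capture(n)
    if f: cv2.imwrite('pics/'+f,im[:,:,::-1])
    return im,d,c
def RT(c): return cv2.Rodrigues(np.array(c['rvec'],float))[0],np.array(c['tvec'],float).ravel()
def ray(c,uv):
    R,t=RT(c);K=np.array(c['intrinsics']);uv=np.atleast_2d(uv).astype(float)
    v=np.c_[uv,np.ones(len(uv))]@np.linalg.inv(K).T
    return -R.T@t,v@R
def onz(c,uv,z):
    o,v=ray(c,uv); return o+v*((z-o[2])/v[:,2])[:,None]
def proj(c,P):
    return cv2.projectPoints(np.atleast_2d(P).astype(float),np.array(c['rvec'],float),np.array(c['tvec'],float),np.array(c['intrinsics'],float),None)[0][:,0]
def cloud(c,d):
    h,w=d.shape;u,v=np.meshgrid(np.arange(w),np.arange(h));o,r=ray(c,np.c_[u.ravel(),v.ravel()])
    R,t=RT(c);s=(r@R.T)[:,2]
    return (o+r*(d.ravel()/s)[:,None]).reshape(h,w,3)
E
python3 - <<'E'
from h import *
s=state();print(s)
for n in('side','top','wrist'):
    im,d,c=snap(n,n+'0.png');R,t=RT(c);print(n,-R.T@t,R[2],c['intrinsics'][0],(d>0).mean())
    np.savez('pics/'+n+'0.npz',im=im,d=d)
E
```

```text
pics
{'time': 0.0, 'joints': array([-1.15743266e+00,  3.53591468e-01,  1.63410256e+00, -9.00427950e-06,
        1.15522268e+00, -2.40218681e-03]), 'joint_velocities': array([-1.86414985e-03, -1.69703726e-04, -4.53541474e-05, -3.78965835e-03,
       -1.33741697e-03,  4.39866218e-04]), 'tau': array([-9.95252121e-04, -5.93839431e+01, -3.34219265e+01,  6.95323362e-02,
        2.32715771e-02, -6.45075988e-05]), 'tool_pos': array([ 0.25222253, -0.57128894,  0.19371263]), 'orientation': array([[ 9.14805795e-01,  4.03893633e-01, -5.39409040e-04],
       [ 4.03893994e-01, -9.14804995e-01,  1.20923345e-03],
       [-5.05239412e-06, -1.32407783e-03, -9.99999123e-01]]), 'contact_force': array([0.6004797 , 0.54836945, 0.31640146]), 'moment': array([-0.03331573,  0.09641374, -0.02183755]), 'grasp_force': 0.0, 'finger_gap': 0.09172814203639133}
side [0.05529042 0.79965144 0.92121982] [ 0.39159587 -0.61981172 -0.68006331] [348.4925085    0.         256.52284544] 0.9875132242838541
top [0.40921666 0.00423869 1.22850697] [ 0.10920605 -0.00893293 -0.99397899] [383.22880196   0.         254.63961322] 0.9959157307942709
wrist [ 0.31751253 -0.54202736  0.38385297] [-0.23657588 -0.10306583 -0.96613109] [345.61077612   0.         259.28336864] 0.9961191813151041
```

View pics/top0.png

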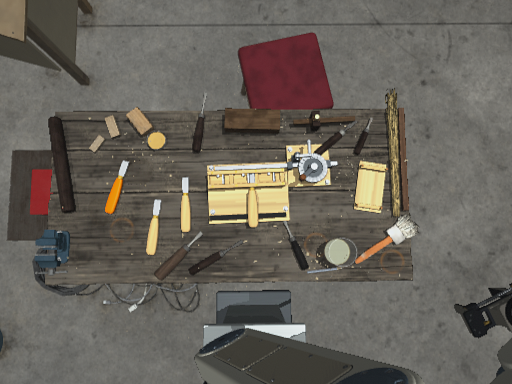

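View pics/side0.png

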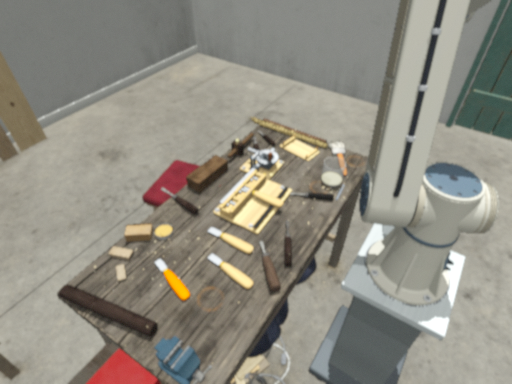

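The top view shows two flat chisels, at about (185,205) and (153,227), and the orange look-alike at (117,187). The clamp is around (250,190) with the sanded chisel at (252,207), the wheel at (313,167) and the stand at (370,187). The glass, brush and tin are at (338,252), (385,242) and (156,140). The side view agrees.

```bash
python3 - <<'E'
from h import *
c=calibration('top')
for n,uv,z in [('cl0tip',(185,179),.009),('cl0end',(185,231),.009),('c1tip',(157,201),.009),('c1end',(152,253),.009),('san top',(252,188),.04),('san end',(252,226),.03),('wheel',(313,167),.08),('sole FL',(208,223),.012),('sole FR',(289,220),.012),('standFL',(354,208),.006),('st',(381,212),.006),('st',(386,165),.006),('st',(360,162),.006),('glass',(338,252),.09),('tin',(156,140),.02),('pawl',(333,162),.07),('bench',(40,280),0),('bench',(410,280),0),('bench',(388,108),0)]: print(n,onz(c,uv,z)[0].round(3))
E
```

```text
cl0tip [0.608 0.216 0.009]
cl0end [0.441 0.215 0.009]
c1tip [0.537 0.305 0.009]
c1end [0.373 0.318 0.009]
san top [0.572 0.001 0.04 ]
san end [0.454 0.003 0.03 ]
wheel [ 0.629 -0.185  0.08 ]
sole FL [0.465 0.142 0.012]
sole FR [ 0.472 -0.115  0.012]
standFL [ 0.508 -0.325  0.006]
st [ 0.495 -0.411  0.006]
st [ 0.647 -0.435  0.006]
st [ 0.658 -0.351  0.006]
glass [ 0.372 -0.25   0.09 ]
tin [0.734 0.309 0.02 ]
pawl [ 0.646 -0.249  0.07 ]
bench [0.293 0.67  0.   ]
bench [ 0.279 -0.495  0.   ]
bench [ 0.841 -0.453  0.   ]
```

View pics/wrist0.png

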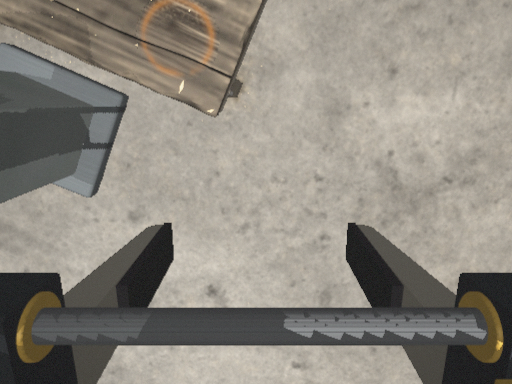

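The wrist view shows only the bench corner and the floor, with the fingers at the bottom, so image up is tool +x. I'll move over the clamp and turn the tool square to the world.

>>> {"name": "servo_tool", "arguments": {
  "commands": [
    [[91.9, 380, -300, -120, 23.8], [91.9, 380, -300, -120, 23.8], [91.9, 380, -300, -120, 23.8], [91.9, 380, -300, -120, 23.8], [91.9, 380, -300, -120, 23.8], [91.9, 380, -300, -120, 23.8], [91.9, 380, -300, -120, 23.8], [91.9, 380, -300, -120, 23.8]]
  ]
}}

```text
time: 0.95
tool_pos: [0.4344, -0.2267, 0.2911]
orientation: [[1.0, 0.0, 0.0], [0.0, -1.0, -0.0], [0.0, 0.0, -1.0]]
contact_force: [1.3, -0.1, -0.8]
finger_gap: 0.0922
grasp_force: 0.0
```

```bash
python3 - <<'E'
from h import *
s=state();print(s['time'],s['tool_pos'],s['orientation'])
E
```

```text
0.95 [ 0.43442424 -0.22670294  0.29111681] [[ 9.99999974e-01  1.85693928e-04  1.29453805e-04]
 [ 1.85699827e-04 -9.99999982e-01 -4.55558232e-05]
 [ 1.29445343e-04  4.55798616e-05 -9.99999991e-01]]
```

>>> {"name": "servo_tool", "arguments": {
  "commands": [
    [[91.9, 80, -40, -10, 0], [91.9, 110, -40, -10, 0], [91.9, 110, -40, -10, 0], [91.9, 110, -40, -10, 0]]
  ]
}}

```text
time: 1.35
tool_pos: [0.546, -0.1874, 0.3]
orientation: [[1.0, 0.003, -0.0], [0.003, -1.0, 0.0], [-0.0, -0.0, -1.0]]
contact_force: [-0.0, 0.5, 0.2]
finger_gap: 0.0919
grasp_force: 0.0
```

```bash
cat >> h.py <<'E'
def keep(n,tag):
    im,d,c=snap(n,tag+'.png'); np.savez('pics/'+tag+'.npz',im=im,d=d,**{k:np.array(v) for k,v in c.items()}); print(tag,state()['time'],state()['tool_pos'].round(4))
def load(tag):
    z=np.load('pics/'+tag+'.npz');return z['im'],z['d'],{k:z[k] for k in('intrinsics','rvec','tvec')}
E
python3 -c "
from h import *
keep('wrist','w1')"
```

```text
w1 1.4 [ 0.5443 -0.188   0.2999]
```

>>> {"name": "servo_tool", "arguments": {
  "commands": [
    [[91.9, -40, -50, 0, 0], [91.9, -40, -100, 0, 0], [91.9, -40, -150, 0, 0], [91.9, -40, -190, 0, 0], [91.9, -40, -190, 0, 0], [91.9, -40, -190, 0, 0], [91.9, -40, -190, 0, 0]]
  ]
}}

```text
time: 2.1
tool_pos: [0.5033, 0.0001, 0.3006]
orientation: [[1.0, -0.001, -0.0], [-0.001, -1.0, -0.001], [-0.0, 0.001, -1.0]]
contact_force: [-0.3, 0.3, 0.5]
finger_gap: 0.092
grasp_force: 0.0
```

```bash
python3 -c "
from h import *
keep('wrist','w2')
a=cv2.imread('pics/w1.png');b=cv2.imread('pics/w2.png')
cv2.imwrite('pics/w12.png',cv2.resize(np.vstack([a[:290],b[:290]]),None,fx=1,fy=1))"
```

```text
w2 2.15 [ 5.035e-01 -1.000e-04  3.006e-01]
```

View pics/w12.png

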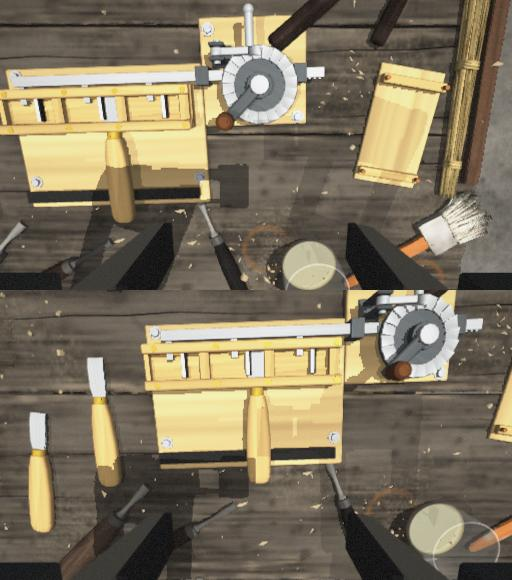

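The two wrist views show everything I need. In w1 the wheel hub is at (260,84), the knob at (225,121), the pawl with its lifting pin near (235,48), and the stand at (402,125). In w2 (the lower half) there are the three slots with the sanded chisel in the middle at (258,420), the black-topped rest at row ~455, and the two flat chisels at (105,430) and (40,480).

```bash
python3 - <<'E'
from h import *
for t in('w1','w2'):
    im,d,c=load(t);P=cloud(c,d);hsv=cv2.cvtColor(im,cv2.COLOR_RGB2HSV)
    z=P[...,2]; print(t,'bench z',np.median(z[5:40,330:370] if t=='w1' else z[20:60,20:80]))
    # rest: dark, z 18..32
    m=((hsv[...,2]<60)&(z>.019)&(z<.031)).astype(np.uint8); m=cv2.morphologyEx(m,cv2.MORPH_OPEN,np.ones((3,3)))
    n,l,s,ce=cv2.connectedComponentsWithStats(m)
    for i in range(1,n):
        if s[i,4]>80:
            p=P[l==i];print('dark25',s[i],np.median(p,0).round(4),p.min(0).round(3),p.max(0).round(3))
    # head top z 48..56
    m=((hsv[...,0]>10)&(hsv[...,0]<30)&(hsv[...,1]>70)&(z>.047)&(z<.057)&(P[...,1]>-.13)).astype(np.uint8)
    m=cv2.morphologyEx(m,cv2.MORPH_OPEN,np.ones((2,2)))
    pts=P[m>0]; print('head',len(pts),np.median(pts[:,2]),cv2.minAreaRect((pts[:,:2]*1000).astype(np.float32)))
    # sole
    m=((hsv[...,0]>10)&(hsv[...,0]<30)&(hsv[...,1]>60)&(z>.007)&(z<.017)).astype(np.uint8)
    m=cv2.morphologyEx(m,cv2.MORPH_OPEN,np.ones((3,3)));n,l,s,ce=cv2.connectedComponentsWithStats(m)
    for i in range(1,n):
        if s[i,4]>300: pts=P[l==i];print('sole',s[i],np.median(pts[:,2]),cv2.minAreaRect((pts[:,:2]*1000).astype(np.float32)))
    # high stuff
    for lo,hi in((.06,.074),(.074,.09),(.105,.13)):
        m=((z>lo)&(z<hi)&(P[...,0]<.8)&(P[...,1]<-.08)).astype(np.uint8);n,l,s,ce=cv2.connectedComponentsWithStats(m)
        for i in range(1,n):
            if s[i,4]>40: pts=P[l==i];print(lo,s[i],np.median(pts,0).round(4),cv2.minEnclosingCircle((pts[:,:2]*1000).astype(np.float32)))
im,d,c=load('w1')
a=cv2.resize(im[0:150,180:350],None,fx=4.5,fy=4,interpolation=cv2.INTER_CUBIC);cv2.imwrite('pics/drive.png',a[:,:,::-1])
E
```

```text
w1 bench z -0.0010878080049498973
dark25 [271   0  64  49 938] [ 0.7118 -0.2387  0.0227] [ 0.679 -0.279  0.019] [ 0.735 -0.201  0.026]
dark25 [134 188  66  12 648] [ 0.4899 -0.0581  0.025 ] [ 0.481 -0.103  0.019] [ 0.498 -0.012  0.027]
dark25 [ 28 191  81  12 765] [0.4852 0.0806 0.0248] [0.476 0.024 0.021] [0.493 0.139 0.027]
dark25 [222 258  26  42 532] [ 0.3542 -0.1482  0.0227] [ 0.323 -0.169  0.019] [ 0.39  -0.132  0.027]
head 3737 0.050525700468106505 ((601.5421752929688, -3.09185791015625), (58.753360748291016, 368.7815246582031), 2.1561789512634277)
sole [454   0  17  99 435] 0.012304799243476439 ((678.3670654296875, -447.2370300292969), (119.04737091064453, 6.681735038757324), 1.146386742591858)
sole [ 463    0   47  185 2484] 0.013058140342371988 ((618.650146484375, -487.88714599609375), (21.150989532470703, 236.7932891845703), 89.56234741210938)
sole [ 199   17   46   51 1236] 0.011862833650168964 ((687.57958984375, -138.9247283935547), (59.45060348510742, 58.294517517089844), 2.287818431854248)
sole [253  16  36  30 680] 0.011978205751202703 ((701.382568359375, -200.7334442
[... 5014 characters left out ...]
721984863)
0.074 [378   0  16   5  50] [ 0.6762 -0.1365  0.075 ] ((676.1185302734375, -137.13174438476562), 8.050054550170898)
0.074 [377  15  16   5  43] [ 0.6611 -0.137   0.075 ] ((661.2892456054688, -137.49681091308594), 8.275662422180176)
0.074 [382  34  57  57 794] [ 0.6232 -0.1767  0.0786] ((613.0247802734375, -169.42721557617188), 37.037025451660156)
0.074 [427 228  73  50 870] [ 0.3899 -0.2504  0.0831] ((373.2103576660156, -262.3006591796875), 42.81460189819336)
0.074 [439 281  19  12  72] [ 0.3331 -0.253   0.0809] ((335.49462890625, -252.173828125), 13.144064903259277)
0.105 [390  71  22  20 336] [ 0.5924 -0.1459  0.116 ] ((592.9602661132812, -148.29168701171875), 9.908547401428223)
```

View pics/drive.png

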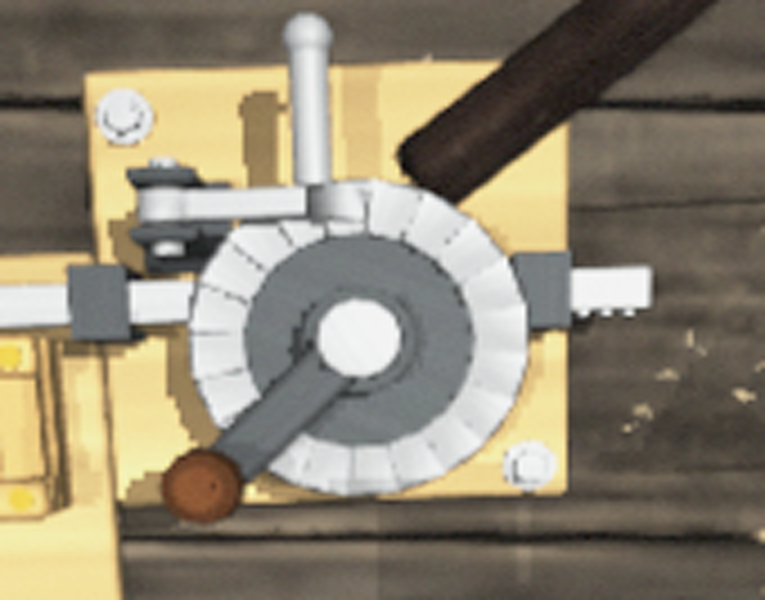

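The enlarged drive shows the hub at crop (360,338), the knob at (203,487), and the pawl arm running from the hinge at (165,205) to the pin, which spans (310,185) to (308,25). A loose dark screwdriver handle lies off to the right at (420,160). Next I'll measure everything precisely.

```bash
cat > meas.py <<'E'
from h import *
def chisels(tag,zlo=.004,zhi=.024,minarea=300):
    im,d,c=load(tag);P=cloud(c,d);hsv=cv2.cvtColor(im,cv2.COLOR_RGB2HSV);z=P[...,2];out=[]
    wood=((hsv[...,0]>13)&(hsv[...,0]<30)&(hsv[...,1]>70)&(hsv[...,2]>90)&(z>.006)&(z<.024)).astype(np.uint8)
    wood=cv2.morphologyEx(wood,cv2.MORPH_OPEN,np.ones((3,3)))
    n,l,s,_=cv2.connectedComponentsWithStats(wood)
    for i in range(1,n):
        if s[i,4]<minarea: continue
        p=P[l==i]; r=cv2.minAreaRect((p[:,:2]*1000).astype(np.float32)); L=sorted(r[1])
        if 95<L[1]<135 and 20<L[0]<42:
            q=p[:,:2];m=q.mean(0);u=np.linalg.svd(q-m,full_matrices=False)[2][0]
            # all pixels within 130 mm along the axis, 14 mm across, above bench (or bright): blade included
            D=P[...,:2]-m; a=D@u; b=D@np.array([-u[1],u[0]])
            bl=(abs(b)<.013)&(abs(a)<.13)&(hsv[...,1]<60)&(hsv[...,2]>120)&(z>-.002)&(z<.02)
            sgn=np.sign(np.median(a[bl])); u=u*sgn; a=a*sgn
            tip=np.percentile(a[bl],99); ah=(q-m)@u; butt=np.percentile(ah,.5)
            cb=P[bl][:,:2].mean(0); hm=m
            out.append(dict(o=m+u*(tip-.090),yaw=np.degrees(np.arctan2(u[1],u[0])),len=tip-butt,htop=np.percentile(p[:,2],90),blade=np.median(z[bl]),nb=int(bl.sum()),tip=m+u*tip))
    return out
E
python3 - <<'E'
from h import *
from meas import chisels
for t in('w2',):
    for k in chisels(t): print(t,{a:np.round(b,4) for a,b in k.items()})
im,d,c=load('w1');P=cloud(c,d);hsv=cv2.cvtColor(im,cv2.COLOR_RGB2HSV);z=P[...,2]
print('hub',P[84,260],'knobtop',P[121,225]); 
# stand
m=((hsv[...,0]>13)&(hsv[...,0]<30)&(hsv[...,1]>60)).astype(np.uint8);m[:,:340]=0;m[190:]=0;m[:,448:]=0
m=cv2.morphologyEx(m,cv2.MORPH_OPEN,np.ones((3,3)));n,l,s,_=cv2.connectedComponentsWithStats(m)
i=1+np.argmax(s[1:,4]);p=P[l==i];print('stand',s[i],cv2.minAreaRect((p[:,:2]*1000).astype(np.float32)))
for lo,hi in((.003,.009),(.014,.0195),(.021,.026),(.027,.05)):
    q=p[(p[:,2]>lo)&(p[:,2]<hi)];print(lo,len(q),np.median(q,0).round(4),cv2.minAreaRect((q[:,:2]*1000).astype(np.float32)) if len(q)>5 else '')
# pin
m=(z>.0725)&(z<.08)&(P[...,0]>.683)&(P[...,0]<.73)&(abs(P[...,1]+.174)<.006);q=P[m];print('pin',len(q),q.mean(0),q.min(0),q.max(0),np.polyfit(q[:,0],q[:,1],1))
# rest two views: centre line of dark points, per view
for t in('w1','w2'):
    im,d,c=load(t);P=cloud(c,d);v=im.max(2);z=P[...,2]
    m=(v<60)&(z>.022)&(z<.028)&(P[...,0]>.47)&(P[...,0]<.505)&(P[...,1]>-.12)&(P[...,1]<.16);q=P[m]
    k=np.polyfit(q[:,1],q[:,0],1);print('rest',t,k,q[:,1].min(),q[:,1].max())
    f=(hsv_:=cv2.cvtColor(im,cv2.COLOR_RGB2HSV))
    # sole near edge and head front top edge by bins along y
    for nm,lo,hi,x0,x1,pc in(('sole',.009,.015,.44,.5,1),('headfront',.0465,.056,.54,.62,1),('headback',.0465,.056,.6,.66,99)):
        mm=(z>lo)&(z<hi)&(P[...,0]>x0)&(P[...,0]<x1)&(P[...,1]>-.1)&(P[...,1]<.14)&(f[...,1]>60);q=P[mm]
        ys=np.arange(-.09,.13,.01);e=[(y+.005,np.percentile(q[(q[:,1]>=y)&(q[:,1]<y+.01)][:,0],pc)) for y in ys if ((q[:,1]>=y)&(q[:,1]<y+.01)).sum()>6]
        e=np.array(e);k=np.polyfit(e[:,0],e[:,1],1);print(nm,k.round(4),np.abs(np.polyval(k,e[:,0])-e[:,1]).max().round(4))
E
```

```text
w2 {'o': array([0.5261, 0.2132]), 'yaw': np.float64(0.1475), 'len': np.float64(0.1742), 'htop': np.float64(0.0185), 'blade': np.float64(0.0109), 'nb': np.int64(593), 'tip': array([0.6161, 0.2134])}
w2 {'o': array([0.4532, 0.3115]), 'yaw': np.float64(-6.3961), 'len': np.float64(0.1724), 'htop': np.float64(0.0185), 'blade': np.float64(0.0109), 'nb': np.int64(547), 'tip': array([0.5426, 0.3014])}
hub [ 0.63335258 -0.18765184  0.08370628] knobtop [ 0.59451089 -0.15067456  0.11776544]
stand [ 353   62   95  126 7787] ((567.0528564453125, -337.4482421875), (181.43966674804688, 260.2275085449219), 16.395938873291016)
0.003 6255 [ 0.5826 -0.3776  0.0059] ((578.5855712890625, -378.4189453125), (88.84548950195312, 160.1214599609375), 80.60294342041016)
0.014 511 [ 0.5158 -0.3676  0.0167] ((575.39404296875, -377.27178955078125), (83.16349029541016, 135.310791015625), 80.83843994140625)
0.021 608 [ 0.6374 -0.3872  0.0234] ((578.1889038085938, -377.9405212402344), (83.66783905029297, 132.9220428466797), 80.52676391601562)
0.027 26 [ 0.643  -0.3508  0.0306] ((614.0689697265625, -401.6938171386719), (111.54812622070312, 58.187408447265625), 33.0999870300293)
pin 254 [ 0.7009817  -0.17457974  0.07434269] [ 0.68327539 -0.17977842  0.07252252] [ 0.7172102  -0.16879411  0.07747665] [ 0.02999707 -0.19560714]
rest w1 [-0.03279667  0.48766464] -0.1033948835055326 0.1388538998856135
sole [-0.033   0.4695] 0.0008
headfront [-0.0312  0.5772] 0.0006
headback [-0.0328  0.6312] 0.0006
rest w2 [-0.03413603  0.48745875] -0.10087188360558788 0.13803281689859453
sole [-0.0326  0.4692] 0.0022
headfront [-0.0316  0.577 ] 0.0006
headback [-0.0335  0.631 ] 0.0006
```

>>> {"name": "servo_tool", "arguments": {
  "commands": [
    [[36, 45, 40, 0, -1.9], [36, 80, 70, 20, -1.9], [36, 115, 100, 50, -1.9], [36, 150, 130, 80, -1.9], [36, 175, 155, 110, -1.9], [36, 197, 174, 140, -1.9], [36, 197, 174, 160, -1.9], [36, 197, 174, 160, -1.9]]
  ]
}}

```text
time: 2.95
tool_pos: [0.6981, -0.175, 0.1353]
orientation: [[1.0, 0.03, -0.008], [0.03, -1.0, 0.002], [-0.008, -0.002, -1.0]]
contact_force: [-0.1, 0.5, -0.3]
finger_gap: 0.0361
grasp_force: 0.0
```

```bash
python3 - <<'E'
from h import *
s=state();print(s['time'],s['tool_pos'],s['orientation'][:2,0],s['finger_gap'])
keep('wrist','w3')
im,d,c=load('w3');P=cloud(c,d);z=P[...,2]
m=(z>.071)&(z<.08)&(P[...,0]>.688)&(P[...,0]<.73)&(abs(P[...,1]+.174)<.012);q=P[m];print('pin',len(q),q.mean(0),q.min(0),q.max(0))
E
```

```text
2.95 [ 0.69806223 -0.17498604  0.13533399] [0.99951776 0.03009696] 0.0360791898940789
w3 3.0 [ 0.699  -0.1743  0.1382]
pin 516 [ 0.703845   -0.17432965  0.07379431] [ 0.68804449 -0.17990813  0.07102749] [ 0.71835795 -0.16860958  0.07680898]
```

>>> {"name": "servo_tool", "arguments": {
  "commands": [
    [[36, 2, 0, 40, 0], [36, 2, 0, 70, 0], [36, 2, 0, 86, 0], [36, 2, 0, 86, 0], [8, 2, 0, 86, 0], [8, 2, 0, 86, 0], [8, 2, 0, 86, 0], [8, 2, 0, 86, 0]]
  ],
  "newtons": 20
}}

```text
time: 3.8
tool_pos: [0.7036, -0.1726, 0.0558]
orientation: [[0.999, 0.034, 0.002], [0.034, -0.999, -0.0], [0.002, 0.0, -1.0]]
contact_force: [0.1, 0.0, -0.4]
finger_gap: 0.0084
grasp_force: 0.0
```

>>> {"name": "servo_tool", "arguments": {
  "commands": [
    [[2, 0, 0, 0, 0], [2, 0, 0, 0, 0], [2, 0, 0, 0, 0]]
  ],
  "newtons": 20
}}

```text
time: 4.1
tool_pos: [0.7034, -0.1729, 0.0551]
orientation: [[0.999, 0.034, 0.001], [0.034, -0.999, -0.001], [0.001, 0.001, -1.0]]
contact_force: [0.4, -2.6, 2.8]
finger_gap: 0.0019
grasp_force: 1.8
```

```bash
python3 - <<'E'
from h import *
keep('wrist','w4');keep('top','t4')
E
```

```text
w4 4.15 [ 0.7034 -0.1729  0.0551]
t4 4.2 [ 0.7034 -0.1729  0.0551]
```

View pics/w4.png

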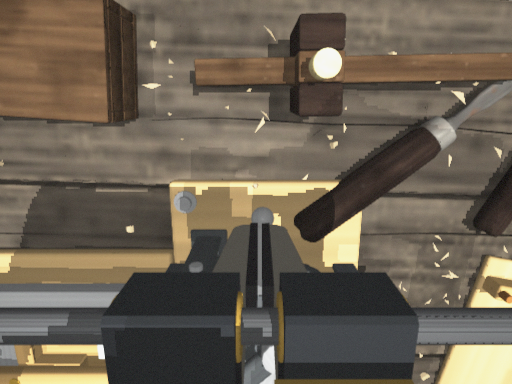

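The wrist view shows the fingers closed at column 260, with the pin's round end just ahead of them at (262,215). I'll check where the pin sits in height.

```bash
python3 - <<'E'
from h import *
im,d,c=load('w4');P=cloud(c,d)
for uv in((262,212),(262,217),(262,222),(195,268),(240,260),(280,260),(262,235),(262,250)): print(uv,P[uv[1],uv[0]].round(4),im[uv[1],uv[0]])
print(state()['finger_gap'],state()['grasp_force'],state()['contact_force'])
print('pin end proj z69', proj(c,[[.7195,-.174,.069],[.7195,-.174,.085],[.7034,-.1729,.0551]]))
E
```

```text
(262, 212) [ 0.7178 -0.1736  0.0742] [118 120 122]
(262, 217) [ 0.7151 -0.1737  0.0745] [130 131 131]
(262, 222) [ 0.7126 -0.1738  0.075 ] [117 119 120]
(195, 268) [ 0.6817 -0.1372  0.0688] [118 120 119]
(240, 260) [ 0.7122 -0.1646  0.1189] [83 81 74]
(280, 260) [ 0.7129 -0.1805  0.1193] [83 79 74]
(262, 235) [ 0.7121 -0.1736  0.0918] [35 34 33]
(262, 250) [ 0.7123 -0.1735  0.1092] [30 27 30]
0.0020491706026900297 1.9991704600397497 [-0.97632732 -4.28675683  4.5373327 ]
pin end proj z69 [[262.82849612 205.87865275]
 [263.178219   215.6464361 ]
 [259.71478209 225.01108471]]
```

>>> {"name": "servo_tool", "arguments": {
  "commands": [
    [[0, 0, 0, -4, 0], [0, 0, 0, -8, 0], [0, 0, 0, -12, 0], [0, 0, 0, -12, 0]]
  ],
  "newtons": 20
}}

```text
time: 4.6
tool_pos: [0.7034, -0.1722, 0.0673]
orientation: [[0.999, 0.034, 0.001], [0.034, -0.999, 0.0], [0.001, -0.0, -1.0]]
contact_force: [-0.0, -0.7, -0.7]
finger_gap: 0.0001
grasp_force: 0.0
```

```bash
python3 - <<'E'
from h import *
keep('wrist','w5');keep('side','s5')
im,d,c=load('w5');P=cloud(c,d)
m=(P[...,2]>.06)&(P[...,2]<.1)&(P[...,0]>.712)&(P[...,0]<.725)&(abs(P[...,1]+.174)<.012)&(im.max(2)>80);q=P[m];print(len(q),q.mean(0),q.min(0),q.max(0))
s=state();print(s['finger_gap'],s['grasp_force'],s['contact_force'],s['tool_pos'])
a=np.vstack([im[180:290,150:400]]);a=cv2.resize(a,None,fx=3,fy=3);cv2.imwrite('pics/w5c.png',a[:,:,::-1])
E
```

```text
w5 4.65 [ 0.7032 -0.1723  0.0669]
s5 4.7 [ 0.703  -0.1723  0.0667]
267 [ 0.71539113 -0.17393417  0.0733702 ] [ 0.71200017 -0.18001939  0.06775046] [ 0.71890931 -0.16804232  0.07682231]
0.00021661867257187858 0.0 [-0.03000573  0.47648997 -0.02342845] [ 0.70298829 -0.17226737  0.06666001]
```

View pics/w5c.png

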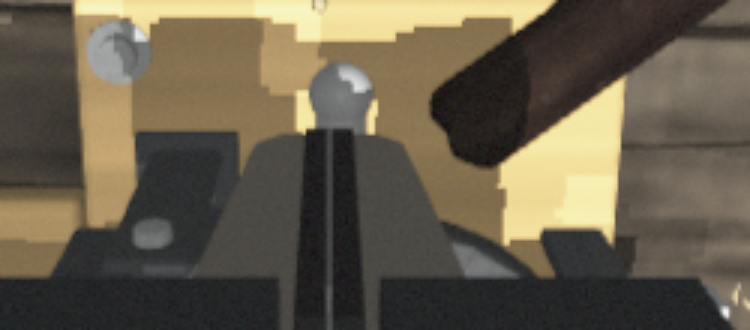

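The crop shows the fingers fully closed in front of the pin's ball end, which lies at crop (340,95). So the grip missed the pin, and I need to know where the fingertips really are.

```bash
python3 - <<'E'
from h import *
im,d,c=load('w5');P=cloud(c,d)
for col in(243,256,264,276):
    print(col,[(r,*P[r,col].round(4)) for r in range(219,240,2)])
R,t=RT(c);print(-R.T@t, c['tvec'])
im,d,c=load('s5');P=cloud(c,d);q=proj(c,[[.703,-.172,.067],[.7,-.174,.069]]);print(q)
u,v=q[0].astype(int);a=cv2.resize(im[v-60:v+40,u-80:u+80],None,fx=5,fy=5,interpolation=cv2.INTER_CUBIC);cv2.imwrite('pics/s5c.png',a[:,:,::-1])
E
```

```text
243 [(219, np.float64(0.6866), np.float64(-0.1602), np.float64(0.0106)), (221, np.float64(0.6856), np.float64(-0.1603), np.float64(0.0121)), (223, np.float64(0.6844), np.float64(-0.1604), np.float64(0.0133)), (225, np.float64(0.7106), np.float64(-0.1632), np.float64(0.0873)), (227, np.float64(0.7104), np.float64(-0.1633), np.float64(0.0897)), (229, np.float64(0.711), np.float64(-0.1635), np.float64(0.0939)), (231, np.float64(0.711), np.float64(-0.1636), np.float64(0.0968)), (233, np.float64(0.7111), np.float64(-0.1637), np.float64(0.0996)), (235, np.float64(0.7115), np.float64(-0.1639), np.float64(0.1033)), (237, np.float64(0.7117), np.float64(-0.164), np.float64(0.1061)), (239, np.float64(0.7114), np.float64(-0.1641), np.float64(0.1079))]
256 [(219, np.float64(0.7089), np.float64(-0.1699), np.float64(0.0725)), (221, np.float64(0.7077), np.float64(-0.1699), np.float64(0.0725)), (223, np.float64(0.7119), np.float64(-0.17), np.float64(0.0871)), (225, np.float64(0.7123), np.float64(-0.17), np.float64(0.0911)), (227, np.float64(0.7121), np.float64(-0.17), np.float64(0.0935)), (229, np.fl
[... 1322 characters left out ...]
, np.float64(0.0123)), (225, np.float64(0.7113), np.float64(-0.1804), np.float64(0.0875)), (227, np.float64(0.7118), np.float64(-0.1802), np.float64(0.0918)), (229, np.float64(0.7115), np.float64(-0.1801), np.float64(0.0939)), (231, np.float64(0.7119), np.float64(-0.1799), np.float64(0.0978)), (233, np.float64(0.7117), np.float64(-0.1798), np.float64(0.0998)), (235, np.float64(0.7122), np.float64(-0.1796), np.float64(0.1036)), (237, np.float64(0.7121), np.float64(-0.1795), np.float64(0.106)), (239, np.float64(0.7123), np.float64(-0.1794), np.float64(0.1089))]
[ 0.77452186 -0.16959803  0.25744367] [-0.19510079  0.67638794  0.44649736]
[[250.36280743 150.3674415 ]
 [251.23918525 149.9767968 ]]
```

View pics/s5c.png

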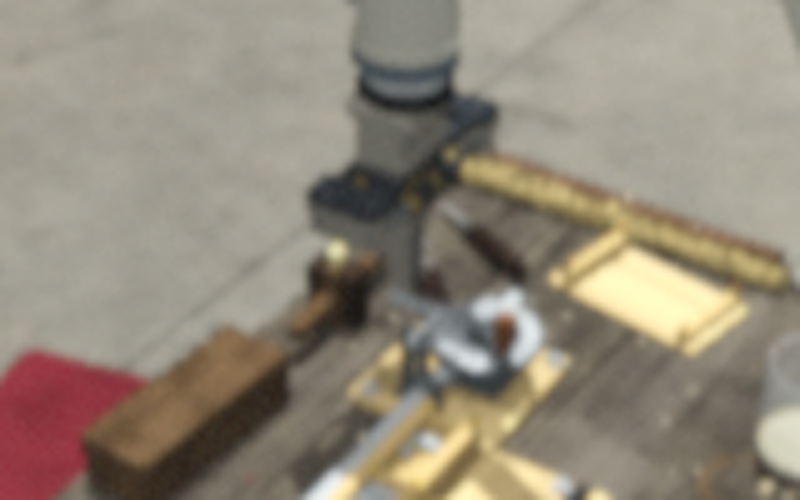

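Depth puts the closed fingertips about 19 mm above the reported TCP. I'll check whether that changes with the opening.

```bash
python3 - <<'E'
from h import *
for t,tz,tx,ty in(('w1',.2999,.5443,-.188),('w2',.3006,.5035,0),('w3',.1382,.699,-.1743),('w4',.0551,.7034,-.1729),('w5',.0669,.7032,-.1723)):
    im,d,c=load(t);P=cloud(c,d);rel=P-np.array([tx,ty,tz])
    m=(abs(rel[...,0])<.016)&(abs(rel[...,1])<.07)&(rel[...,2]>-.01)&(rel[...,2]<.08)&(im.max(2)<110)
    q=rel[m]*1000
    print(t,len(q),'z',np.percentile(q[:,2],[1,3,10,50]).round(1) if len(q) else '')
    for ys in(-1,1):
        k=q[q[:,1]*ys>0]
        if len(k): print('  side',ys,'tip z',np.percentile(k[:,2],2).round(1),'y',np.percentile(k[:,1],[1,50,99]).round(1),'x',np.percentile(k[:,0],[1,99]).round(1))
E
```

```text
w1 7364 z [21.4 23.9 31.  58.9]
  side -1 tip z 22.5 y [-60.6 -45.8 -44.8] x [-9.  11.7]
  side 1 tip z 22.7 y [46.3 47.3 62.1] x [-9.3 11.4]
w2 7401 z [21.1 23.6 30.9 58.7]
  side -1 tip z 22.6 y [-61.1 -46.2 -45.2] x [-11.    9.6]
  side 1 tip z 22.4 y [45.9 46.9 61.9] x [-11.    9.7]
w3 5707 z [18.7 21.5 29.5 59.1]
  side -1 tip z 20.0 y [-33.5 -22.3 -18.3] x [-10.   10.4]
  side 1 tip z 20.3 y [17.2 21.9 33. ] x [-10.4   8.9]
w4 3669 z [17.7 22.5 30.2 58.2]
  side -1 tip z 20.7 y [-16.2  -6.7  -0.6] x [-2.8 10.3]
  side 1 tip z 20.9 y [ 1.1  7.7 17.2] x [-2.5  9.6]
w5 3698 z [ 5.6  8.6 28.7 56.5]
  side -1 tip z 7.6 y [-15.3  -6.2  -0. ] x [-3.5 10.3]
  side 1 tip z 6.2 y [ 0.2  6.7 16.4] x [-2.8 13.1]
```

The fingertips sit about 19.5 mm above the reported tool position at every opening, and the earlier 4 N touch on the pin fits that. From here I'll use fingertip z = tool z + 19.5 mm.

>>> {"name": "servo_tool", "arguments": {
  "commands": [
    [[36, 0, 1, 0, 0], [36, 0, 1, 0, 0], [36, 0, 1, 10, 0], [36, 0, 1, 22, 0], [36, 0, 1, 32, 0], [3, 0, 1, 32, 0], [3, 0, 1, 32, 0], [3, 0, 1, 32, 0]]
  ],
  "newtons": 25
}}

```text
time: 5.5
tool_pos: [0.7033, -0.1735, 0.0348]
orientation: [[0.999, 0.034, 0.0], [0.034, -0.999, -0.0], [0.0, 0.0, -1.0]]
contact_force: [-0.4, 0.3, 0.4]
finger_gap: 0.014
grasp_force: 0.0
```

>>> {"name": "servo_tool", "arguments": {
  "commands": [
    [[3, 0, 0, 0, 0], [3, 0, 0, 0, 0]]
  ]
}}

```text
time: 5.7
tool_pos: [0.7034, -0.1744, 0.0352]
orientation: [[0.999, 0.034, 0.001], [0.034, -0.999, -0.001], [0.001, 0.001, -1.0]]
contact_force: [-0.6, -5.4, -0.9]
finger_gap: 0.0095
grasp_force: 25.0
```

>>> {"name": "servo_tool", "arguments": {
  "commands": [
    [[3, 0, -1.6, -8.2, 0], [3, 0, -6.5, -18.5, 0], [3, 0, -14.3, -26.8, 0], [3, 0, -24.1, -32.4, 0], [3, 0, -35.2, -34.9, 0], [3, 0, -44.7, -34.4, 0], [3, 0, -54, -31.5, 0], [3, 0, -54, -31.5, 0]]
  ]
}}

```text
time: 6.5
tool_pos: [0.7012, -0.1191, 0.0672]
orientation: [[0.999, 0.034, 0.0], [0.034, -0.999, -0.001], [0.0, 0.001, -1.0]]
contact_force: [-3.1, 0.1, 5.7]
finger_gap: 0.0093
grasp_force: 25.5
```

```bash
python3 - <<'E'
from h import *
s=state();print(s['tool_pos'],s['contact_force'],s['finger_gap'],s['grasp_force']);keep('wrist','w6')
im,d,c=load('w6');P=cloud(c,d)
m=(P[...,2]>.06)&(P[...,2]<.12)&(P[...,0]>.714)&(P[...,0]<.726)&(im.max(2)>80)&(P[...,1]<-.08)&(P[...,1]>-.2);q=P[m];print(len(q),np.median(q,0),q.min(0),q.max(0))
E
```

```text
[ 0.70119818 -0.11908283  0.06724035] [-3.09834394  0.12813806  5.7494568 ] 0.009349590987501355 25.478150099515915
w6 6.55 [ 0.7012 -0.1191  0.0672]
164 [ 0.7154513  -0.11857614  0.10225038] [ 0.71400478 -0.12345189  0.09753725] [ 0.71746067 -0.11332209  0.10554867]
```

>>> {"name": "servo_tool", "arguments": {
  "commands": [
    [[30, 0, 0, 0, 0], [30, 0, 0, 0, 0], [30, 0, 0, -30, 0], [40, 0, 0, -70, 0], [46, -40, 10, -100, 0], [46, -80, 25, -120, 0], [46, -110, 32, -130, 0], [46, -110, 32, -130, 0]]
  ]
}}

```text
time: 7.35
tool_pos: [0.5902, -0.1561, 0.1982]
orientation: [[0.999, 0.032, 0.001], [0.032, -0.999, -0.0], [0.001, 0.001, -1.0]]
contact_force: [0.1, -0.5, -0.0]
finger_gap: 0.0462
grasp_force: 0.0
```

```bash
python3 - <<'E'
from h import *
s=state();print(s['tool_pos'],s['finger_gap']);keep('wrist','w7')
im,d,c=load('w7');P=cloud(c,d);z=P[...,2]
m=((z>.105)&(z<.13)&(im[...,0]>1.3*im[...,2])&(P[...,0]<.7)&(P[...,0]>.53)&(P[...,1]<-.09)&(P[...,1]>-.26)).astype(np.uint8)
q=P[m>0];print('knob',len(q),cv2.minEnclosingCircle((q[:,:2]*1000).astype(np.float32)),np.median(q,0))
m=(z>.085)&(z<.12)&(P[...,0]>.68)&(P[...,0]<.73)&(im.max(2)>80)&(P[...,1]<-.08)&(P[...,1]>-.2);q=P[m];print('pin',len(q),np.median(q,0) if len(q) else '')
E
```

```text
[ 0.59019355 -0.15610877  0.19817827] 0.04615802434632301
w7 7.4 [ 0.5919 -0.1557  0.1974]
knob 468 ((624.552490234375, -137.2487335205078), 42.89244842529297) [ 0.59507779 -0.1491548   0.11630247]
pin 661 [ 0.69895622 -0.11949708  0.10388818]
```

>>> {"name": "servo_tool", "arguments": {
  "commands": [
    [[46, 2, -7, 30, 0], [46, 2, -7, 70, 0], [46, 2, -7, 105, 0], [46, 2, -7, 131, 0], [46, 2, -7, 131, 0], [12, 2, -7, 131, 0], [12, 2, -7, 131, 0], [12, 2, -7, 131, 0]]
  ],
  "newtons": 15
}}

```text
time: 8.2
tool_pos: [0.5955, -0.1483, 0.0667]
orientation: [[0.999, 0.034, 0.003], [0.034, -0.999, -0.001], [0.003, 0.001, -1.0]]
contact_force: [0.4, -0.2, 0.2]
finger_gap: 0.0242
grasp_force: 0.0
```

>>> {"name": "servo_tool", "arguments": {
  "commands": [
    [[12, 0, 0, 0, 0], [12, 0, 0, 0, 0]]
  ]
}}

```text
time: 8.4
tool_pos: [0.5957, -0.1486, 0.0666]
orientation: [[0.999, 0.034, 0.003], [0.034, -0.999, -0.001], [0.003, 0.001, -1.0]]
contact_force: [2.2, -1.7, 5.7]
finger_gap: 0.0195
grasp_force: 15.0
```

>>> {"name": "servo_tool", "arguments": {
  "commands": [
    [[12, -4.5, 5, -2, 0], [12, -8.3, 10.6, -2, 0], [12, -11.5, 17, -2, 0], [12, -13.9, 23.2, -2, 0], [12, -15.4, 30, -2, 0], [12, -16.2, 36.7, -2, 0], [12, -15.9, 43.5, -2, 0], [12, -15, 50.4, -2, 0]]
  ]
}}

```text
time: 9.2
tool_pos: [0.578, -0.1975, 0.0667]
orientation: [[0.999, 0.034, -0.005], [0.034, -0.999, 0.003], [-0.005, -0.003, -1.0]]
contact_force: [-4.1, 4.9, 2.7]
finger_gap: 0.0195
grasp_force: 15.0
```

>>> {"name": "servo_tool", "arguments": {
  "commands": [
    [[12, 2, 6.5, 0, 0], [12, 4.5, 12.9, 0, 0], [12, 8, 19, 0, 0], [12, 12, 24.4, 0, 0], [12, 17, 29.3, 0, 0], [12, 22.2, 33.6, 0, 0], [12, 28, 37, 0, 0], [12, 33.9, 39.9, 0, 0]]
  ]
}}

```text
time: 10.0
tool_pos: [0.6138, -0.2366, 0.0667]
orientation: [[0.999, 0.034, -0.004], [0.034, -0.999, 0.002], [-0.004, -0.003, -1.0]]
contact_force: [-3.8, 4.4, 3.1]
finger_gap: 0.0193
grasp_force: 15.0
```

>>> {"name": "servo_tool", "arguments": {
  "commands": [
    [[12, 2.5, 1, 0, 0], [12, 2.5, 1, 0, 0]]
  ]
}}

```text
time: 10.2
tool_pos: [0.6172, -0.2378, 0.0667]
orientation: [[0.999, 0.034, -0.003], [0.034, -0.999, 0.002], [-0.003, -0.002, -1.0]]
contact_force: [-3.3, 2.1, 1.6]
finger_gap: 0.0197
grasp_force: 15.0
```

>>> {"name": "servo_tool", "arguments": {
  "commands": [
    [[46, 0, 0, 0, 0], [46, 0, 0, 0, 0], [46, 0, 0, -45, 0], [50, -30, -30, -85, 0], [60, -60, -75, -120, 0], [60, -85, -120, -140, 0], [60, -105, -165, -160, 0], [60, -120, -205, -160, 0]]
  ]
}}

```text
time: 11.0
tool_pos: [0.5007, -0.0563, 0.2257]
orientation: [[0.999, 0.032, 0.004], [0.032, -0.999, -0.001], [0.004, 0.001, -1.0]]
contact_force: [0.8, 0.4, -0.7]
finger_gap: 0.0599
grasp_force: 0.0
```

>>> {"name": "servo_tool", "arguments": {
  "commands": [
    [[60, 0, -30, 0, 0], [60, 0, -40, 0, 0], [60, 0, -40, 0, 0]]
  ]
}}

```text
time: 11.3
tool_pos: [0.4996, -0.0163, 0.2238]
orientation: [[0.999, 0.036, 0.001], [0.036, -0.999, -0.0], [0.001, 0.0, -1.0]]
contact_force: [0.3, 0.7, 0.3]
finger_gap: 0.0595
grasp_force: 0.0
```

```bash
python3 - <<'E'
from h import *
keep('wrist','w8');print(state()['tool_pos'])
im,d,c=load('w8');P=cloud(c,d);z=P[...,2];hsv=cv2.cvtColor(im,cv2.COLOR_RGB2HSV)
m=((z>.105)&(z<.13)&(im[...,0]>1.3*im[...,2])&(P[...,0]<.66)&(P[...,0]>.53)&(P[...,1]<-.09)&(P[...,1]>-.27)).astype(np.uint8)
q=P[m>0];print('knob',len(q),np.median(q,0) if len(q) else '')
# sanded handle top
m=((hsv[...,0]>13)&(hsv[...,0]<30)&(hsv[...,1]>70)&(z>.038)&(z<.046)&(P[...,0]<.575)&(P[...,0]>.42)).astype(np.uint8)
n,l,s,_=cv2.connectedComponentsWithStats(m);i=1+np.argmax(s[1:,4]);q=P[l==i];print('sanded',len(q),np.median(q[:,2]),cv2.minAreaRect((q[:,:2]*1000).astype(np.float32)),np.polyfit(q[:,0],q[:,1],1))
E
```

```text
w8 11.35 [ 0.4997 -0.0172  0.2236]
[ 0.49968955 -0.01724963  0.22358766]
knob 0 
sanded 2767 0.04204000356313781 ((512.9063720703125, 0.8513889312744141), (122.90985870361328, 30.095035552978516), 1.9509979486465454) [ 0.03751818 -0.01864872]
```

View pics/w8.png

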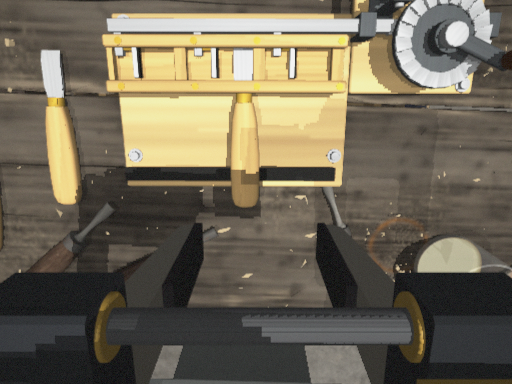

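The view shows the crank pointing right (knob at the right edge), so the wheel is wound fully back. The sanded chisel is still in the middle slot, its handle centred near (246,160). Now I'll grasp it.

>>> {"name": "servo_tool", "arguments": {
  "commands": [
    [[60, 31, -17, 45, 0], [60, 31, -17, 90, 0], [60, 31, -17, 135, 0], [60, 31, -17, 175, 0], [60, 31, -17, 205, 0], [60, 31, -17, 223, 0], [60, 31, -17, 223, 0], [20, 31, -17, 223, 0]]
  ],
  "newtons": 40
}}

```text
time: 12.15
tool_pos: [0.5299, -0.0001, 0.0003]
orientation: [[0.999, 0.032, -0.001], [0.032, -0.999, -0.0], [-0.001, 0.0, -1.0]]
contact_force: [0.5, 0.4, 0.9]
finger_gap: 0.0538
grasp_force: 0.0
```

>>> {"name": "servo_tool", "arguments": {
  "commands": [
    [[20, 0, 0, 0, 0], [20, 0, 0, 0, 0], [20, 0, 0, 0, 0], [20, 0, 0, 0, 0]]
  ]
}}

```text
time: 12.55
tool_pos: [0.5305, 0.001, 0.0016]
orientation: [[0.999, 0.034, 0.002], [0.034, -0.999, -0.0], [0.002, 0.0, -1.0]]
contact_force: [-0.7, 0.4, 7.1]
finger_gap: 0.0316
grasp_force: 40.0
```

>>> {"name": "servo_tool", "arguments": {
  "commands": [
    [[20, 0, 0, -1, 0], [20, -10, 0, -1.5, 0], [20, -24, 0, -1.5, 0], [20, -40, 0, -1.5, 0], [20, -56, 0, -2, 0], [20, -70, 0, -2, 0], [20, -76, 0, -10, 0], [20, -76, 0, -35, 0]]
  ]
}}

```text
time: 13.35
tool_pos: [0.4489, -0.0016, 0.0342]
orientation: [[0.999, 0.033, -0.007], [0.033, -0.999, -0.0], [-0.007, -0.0, -1.0]]
contact_force: [1.1, 0.2, -1.2]
finger_gap: 0.0318
grasp_force: 40.0
```

>>> {"name": "servo_tool", "arguments": {
  "commands": [
    [[20, 0, 0, -45, 0], [20, 0, 0, -90, 0], [20, 0, 10, -105, 0]]
  ]
}}

```text
time: 13.65
tool_pos: [0.4546, -0.0112, 0.1443]
orientation: [[0.999, 0.034, 0.004], [0.034, -0.999, 0.0], [0.004, 0.0, -1.0]]
contact_force: [-0.1, 0.1, -1.5]
finger_gap: 0.0314
grasp_force: 40.0
```

```bash
python3 - <<'E'
from h import *
s=state();print(s['tool_pos'],s['orientation'][:2,0],s['finger_gap'],s['contact_force'])
keep('wrist','w9')
im,d,c=load('w9');P=cloud(c,d);rel=P-s['tool_pos'];hsv=cv2.cvtColor(im,cv2.COLOR_RGB2HSV)
m=(rel[...,0]>.02)&(rel[...,0]<.12)&(abs(rel[...,1])<.03)&(rel[...,2]>.0)&(rel[...,2]<.07);q=rel[m]*1000
print(len(q),np.percentile(q[:,0],[1,99]),[ (a,np.median(q[(q[:,0]>a)&(q[:,0]<a+10)],0).round(1)) for a in range(20,110,10) if ((q[:,0]>a)&(q[:,0]<a+10)).sum()>5])
E
```

```text
[ 0.4546025  -0.01122774  0.14433679] [0.99940961 0.0341725 ] 0.03140308515810882 [-0.12580504  0.14244744 -1.45002581]
w9 13.7 [ 0.4553 -0.0126  0.145 ]
7866 [20.69892986 95.29156952] [(20, array([24.9,  1. , 40.2])), (30, array([34.8,  1.6, 39.7])), (40, array([45.2,  2. , 36.9])), (50, array([55.3,  2.4, 34.5])), (60, array([65. ,  2.7, 34.4])), (70, array([75. ,  3.2, 34.1])), (80, array([84.9,  3.7, 33.6])), (90, array([93. ,  3.6, 31.4]))]
```

>>> {"name": "servo_tool", "arguments": {
  "commands": [
    [[20, 12, 40, 0, 1.5], [20, 25, 86, 0, 3], [20, 39, 134, 0, 5], [20, 53, 182, 0, 7], [20, 67, 230, 0, 9], [20, 80, 277, 0, 11.3], [20, 93, 324, 0, 11.3], [20, 105.5, 369, 0, 11.3]]
  ]
}}

```text
time: 14.5
tool_pos: [0.5706, -0.378, 0.1387]
orientation: [[0.987, -0.164, -0.003], [-0.164, -0.987, 0.002], [-0.003, -0.001, -1.0]]
contact_force: [1.4, -0.4, -0.9]
finger_gap: 0.0316
grasp_force: 40.0
```

>>> {"name": "servo_tool", "arguments": {
  "commands": [
    [[20, 0, 0, 20, 0], [20, 0, 0, 50, 0], [20, 0, 0, 75, 0]]
  ]
}}

```text
time: 14.8
tool_pos: [0.5698, -0.376, 0.0625]
orientation: [[0.986, -0.164, -0.003], [-0.164, -0.986, 0.002], [-0.004, -0.002, -1.0]]
contact_force: [-0.4, 0.1, -1.0]
finger_gap: 0.0319
grasp_force: 40.0
```

```bash
cat > look.py <<'E'
from h import *
import sys
s=state();R=s['orientation'];print(s['time'],s['tool_pos'].round(4),'yaw',np.degrees(np.arctan2(R[1,0],R[0,0])).round(2),s['finger_gap'].round(4),s['contact_force'].round(1),s['grasp_force'])
def held(tag,s):
    keep('wrist',tag)
    im,d,c=load(tag);P=cloud(c,d);rel=((P-s['tool_pos'])@s['orientation'])*1000
    m=(rel[...,0]>20)&(rel[...,0]<125)&(abs(rel[...,1])<25)&(rel[...,2]<2)&(rel[...,2]>-60);q=rel[m]
    b=q[(q[:,0]>45)&(q[:,0]<110)]
    print('tip',np.percentile(b[:,0],99.3),'blade line y',np.polyfit(b[:,0],b[:,1],1),'z(down)',np.polyfit(b[:,0],b[:,2],1),np.median(b[:,1:],0), 'handle top',np.median(q[(q[:,0]<30)][:,1:],0),len(b))
if len(sys.argv)>1: held(sys.argv[1],s)
E
python3 look.py w10; python3 - <<'E'
from h import *
im,d,c=load('w10');P=cloud(c,d);z=P[...,2]
for lo,hi in((.003,.009),(.021,.0255)):
    m=(z>lo)&(z<hi)&(P[...,1]<-.31)&(P[...,1]>-.45)&(P[...,0]>.48)&(P[...,0]<.68)&(im[...,0]>1.25*im[...,2]);q=P[m];print(lo,len(q),np.median(q,0),cv2.minAreaRect((q[:,:2]*1000).astype(np.float32)))
E
```

```text
Traceback (most recent call last):
  File "look.py", line 3, in <module>
    s=state();R=s['orientation'];print(s['time'],s['tool_pos'].round(4),'yaw',np.degrees(np.arctan2(R[1,0],R[0,0])).round(2),s['finger_gap'].round(4),s['contact_force'].round(1),s['grasp_force'])
                                                                                                                             ^^^^^^^^^^^^^^^^^^^^^
AttributeError: 'float' object has no attribute 'round'
Traceback (most recent call last):
  File "h.py", line 23, in load
    z=np.load('pics/'+tag+'.npz');return z['im'],z['d'],{k:z[k] for k in('intrinsics','rvec','tvec')}
FileNotFoundError: [Errno 2] No such file or directory: 'pics/w10.npz'
```

```bash
sed -i "s/s\['finger_gap'\].round(4)/round(float(s['finger_gap']),4)/" look.py
python3 look.py w10; python3 - <<'E'
from h import *
im,d,c=load('w10');P=cloud(c,d);z=P[...,2]
for lo,hi in((.003,.009),(.021,.0255)):
    m=(z>lo)&(z<hi)&(P[...,1]<-.31)&(P[...,1]>-.45)&(P[...,0]>.48)&(P[...,0]<.68)&(im[...,0]>1.25*im[...,2]);q=P[m];print(lo,len(q),np.median(q,0),cv2.minAreaRect((q[:,:2]*1000).astype(np.float32)))
E
```

```text
14.8 [ 0.5698 -0.376   0.0625] yaw -9.44 0.0319 [-0.4  0.1 -1. ] 39.96237337589264
w10 14.85 [ 0.5676 -0.3743  0.0582]
tip 95.78496782038674 blade line y [-0.00399322 -0.14561013] z(down) [  0.06963412 -38.50337808] [ -0.56887895 -33.70471801] handle top [ -0.18968927 -40.00159562] 5349
0.003 10633 [ 0.60255076 -0.3978433   0.00584418] ((588.328125, -381.8190612792969), (133.03472900390625, 183.1865997314453), 89.99810791015625)
0.021 1417 [ 0.63803772 -0.40328745  0.02325778] ((597.7604370117188, -398.08636474609375), (103.10405731201172, 136.51170349121094), 89.71996307373047)
```

>>> {"name": "servo_tool", "arguments": {
  "commands": [
    [[20, 0, 0, 20, 0], [20, 0, 0, 40, 0], [20, 0, 0, 40, 0], [20, 0, 0, 40, 0], [20, 0, 0, 40, 0]]
  ]
}}

```text
time: 15.35
tool_pos: [0.5723, -0.377, 0.0267]
orientation: [[0.987, -0.163, 0.001], [-0.163, -0.987, -0.001], [0.001, 0.0, -1.0]]
contact_force: [-0.6, -0.0, -0.8]
finger_gap: 0.032
grasp_force: 4.0
```

```bash
python3 look.py w11; python3 look.py; python3 - <<'E'
from h import *
im,d,c=load('w11');P=cloud(c,d);z=P[...,2]
# far batten top ends (pegs): print y extents of far batten
m=(z>.0215)&(z<.0255)&(P[...,1]<-.31)&(P[...,1]>-.46)&(P[...,0]>.61)&(P[...,0]<.66)&(im[...,0]>1.25*im[...,2]);q=P[m];print(len(q),cv2.minAreaRect((q[:,:2]*1000).astype(np.float32)))
E
```

```text
15.35 [ 0.5723 -0.377   0.0267] yaw -9.37 0.032 [-0.6 -0.  -0.8] 3.991073817014694
w11 15.4 [ 0.5725 -0.3771  0.0268]
tip 95.69762675769832 blade line y [-0.00320788 -0.07745363] z(down) [  0.06732885 -38.15201577] [ -0.15384619 -33.6620145 ] handle top [ -0.16793207 -39.92198626] 5326
15.4 [ 0.5725 -0.3771  0.0268] yaw -9.38 0.0318 [-0.7 -0.2 -1.4] 39.98582124710083
2300 ((641.3695068359375, -402.54638671875), (112.06974792480469, 45.645992279052734), 85.64153289794922)
```

>>> {"name": "servo_tool", "arguments": {
  "commands": [
    [[20, 0.5, 0.5, 12, 0], [20, 0.5, 0.5, 22, 0], [20, 0.5, 0.5, 28, 0], [20, 0.5, 0.5, 31, 0], [20, 0.5, 0.5, 31, 0], [20, 0.5, 0.5, 31, 0]]
  ]
}}

```text
time: 16.0
tool_pos: [0.5723, -0.3774, -0.0056]
orientation: [[0.987, -0.163, -0.0], [-0.163, -0.987, 0.0], [-0.0, -0.0, -1.0]]
contact_force: [-0.6, 0.1, -1.0]
finger_gap: 0.0316
grasp_force: 40.0
```

>>> {"name": "servo_tool", "arguments": {
  "commands": [
    [[50, 0, 0, 0, 0], [50, 0, 0, 0, 0], [50, 0, 0, 0, 0], [50, 0, 0, -30, 0], [50, 0, 0, -75, 0], [60, 0, 0, -120, 0], [60, -30, -20, -160, 0]]
  ]
}}

```text
time: 16.7
tool_pos: [0.5504, -0.3567, 0.1546]
orientation: [[0.987, -0.163, 0.004], [-0.163, -0.987, -0.003], [0.005, 0.002, -1.0]]
contact_force: [0.2, -0.2, 0.8]
finger_gap: 0.06
grasp_force: 0.0
```

```bash
python3 look.py; python3 - <<'E'
from h import *
keep('wrist','w12')
im,d,c=load('w12');P=cloud(c,d);z=P[...,2];hsv=cv2.cvtColor(im,cv2.COLOR_RGB2HSV)
m=(hsv[...,1]<60)&(hsv[...,2]>120)&(z>.02)&(z<.035)&(P[...,1]<-.31)&(P[...,1]>-.46)&(P[...,0]>.58)&(P[...,0]<.7);q=P[m];print('blade',len(q),np.median(q[:,2]),cv2.minAreaRect((q[:,:2]*1000).astype(np.float32)))
m=(z>.029)&(z<.039)&(P[...,1]<-.31)&(P[...,1]>-.46)&(P[...,0]>.46)&(P[...,0]<.62)&(hsv[...,1]>60);q=P[m];print('handle',len(q),np.median(q[:,2]),cv2.minAreaRect((q[:,:2]*1000).astype(np.float32)))
E
```

```text
16.7 [ 0.5504 -0.3567  0.1546] yaw -9.41 0.06 [ 0.2 -0.2  0.8] 0.0
w12 16.75 [ 0.5477 -0.3536  0.16  ]
blade 1349 0.02801213423066179 ((642.8970336914062, -388.43017578125), (20.0888729095459, 49.482364654541016), 81.08722686767578)
handle 3900 0.03409890901858634 ((555.6051025390625, -375.1419372558594), (31.141843795776367, 125.53707885742188), 80.63575744628906)
```

>>> {"name": "servo_tool", "arguments": {
  "commands": [
    [[70, -15, -35, -30, -1], [70, -33, -80, -50, -2.5], [70, -52, -127, -60, -4], [70, -70, -175, -60, -6], [70, -88, -223, -60, -8], [70, -106, -271, -60, -9.4], [70, -124, -319, -60, -9.4], [70, -142, -367, -60, -9.4]]
  ]
}}

```text
time: 17.55
tool_pos: [0.4688, 0.0224, 0.2118]
orientation: [[1.0, 0.0, 0.001], [0.0, -1.0, 0.0], [0.001, -0.0, -1.0]]
contact_force: [1.2, 0.1, 0.9]
finger_gap: 0.0698
grasp_force: 0.0
```

>>> {"name": "servo_tool", "arguments": {
  "commands": [
    [[70, -10, -45, 0, 0], [70, -20, -90, 0, 0], [70, -30, -130, 0, 0], [70, -38, -170, 0, 0], [70, -38, -190, 0, 0], [70, -38, -190, 0, 0], [70, -38, -190, 0, 0]]
  ]
}}

```text
time: 18.25
tool_pos: [0.4312, 0.2104, 0.2115]
orientation: [[1.0, 0.002, -0.0], [0.002, -1.0, -0.0], [-0.0, 0.0, -1.0]]
contact_force: [0.5, 0.9, -0.5]
finger_gap: 0.0702
grasp_force: 0.0
```

```bash
python3 look.py; python3 - <<'E'
from h import *
keep('wrist','w13')
from meas import chisels
for k in chisels('w13'): print({a:np.round(b,4) for a,b in k.items()})
E
```

```text
18.25 [0.4312 0.2104 0.2115] yaw 0.1 0.0702 [ 0.5  0.9 -0.5] 0.0
w13 18.3 [0.4313 0.2099 0.2115]
{'o': array([0.5832, 0.4327]), 'yaw': np.float64(162.8239), 'len': np.float64(0.1066), 'htop': np.float64(0.0185), 'blade': np.float64(0.0002), 'nb': np.int64(6), 'tip': array([0.4972, 0.4593])}
{'o': array([0.5099, 0.2158]), 'yaw': np.float64(1.0286), 'len': np.float64(0.1587), 'htop': np.float64(0.0185), 'blade': np.float64(0.0112), 'nb': np.int64(735), 'tip': array([0.5999, 0.2174])}
{'o': array([0.4692, 0.3115]), 'yaw': np.float64(-7.1937), 'len': np.float64(0.1888), 'htop': np.float64(0.0184), 'blade': np.float64(0.0109), 'nb': np.int64(921), 'tip': array([0.5585, 0.3002])}
```

View pics/w13.png

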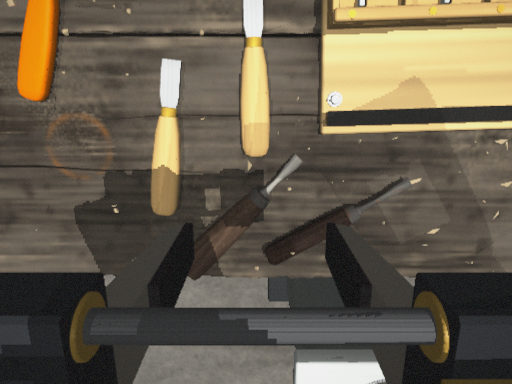

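Chisel 0 is at about (255,90), its blade cut off by the top edge. Chisel 1 is at (167,150), with its tip at (171,62). Both are near their first places, and the orange look-alike is at the upper left. Next I'll measure their axes by slices.

```bash
cat > axis.py <<'E'
from h import *
def axis(tag,o,yaw,span=(-.1,.1)):
    im,d,c=load(tag);P=cloud(c,d);u=np.array([np.cos(yaw),np.sin(yaw)]);n=np.array([-u[1],u[0]])
    D=P[...,:2]-o;a=D@u;b=D@n;m=(abs(b)<.026)&(a>span[0])&(a<span[1])&(P[...,2]>.0055)&(P[...,2]<.03)
    A,B,Z=a[m],b[m],P[...,2][m];r=[]
    for x in np.arange(span[0],span[1],.01):
        k=(A>=x)&(A<x+.01)
        if k.sum()>12: r.append((x+.005,(np.percentile(B[k],2)+np.percentile(B[k],98))/2,np.percentile(B[k],98)-np.percentile(B[k],2),np.percentile(Z[k],80)))
    r=np.array(r);k=np.polyfit(r[1:-1,0],r[1:-1,1],1)
    print(tag,'a-range',np.percentile(A,[.3,99.7]).round(4),'line',k.round(4),'origin',(o+n*k[1]).round(4),'yaw',np.degrees(yaw+np.arctan(k[0])).round(2));print((r*1000).round(1).tolist())
E
python3 - <<'E'
from axis import *
axis('w2',np.array([.5262,.2145]),0.0);axis('w13',np.array([.5262,.2145]),0.0)
axis('w2',np.array([.453,.3115]),np.radians(-6.4));axis('w13',np.array([.453,.3115]),np.radians(-6.4))
E
```

```text
w2 a-range [-0.0961  0.0879] line [0.0232 0.0006] origin [0.5262 0.2151] yaw 1.33
[[-95.0, 6.6, 4.3, 20.9], [-85.0, -1.5, 22.6, 16.5], [-75.0, -1.2, 27.1, 17.6], [-65.0, -0.5, 29.4, 17.9], [-55.0, -0.4, 29.8, 18.4], [-45.0, -0.3, 30.1, 18.3], [-35.0, -0.2, 29.6, 18.5], [-25.0, 0.1, 30.0, 18.2], [-15.0, -0.1, 28.1, 18.2], [-5.0, 0.2, 26.7, 18.0], [5.0, 0.4, 25.6, 18.1], [15.0, 0.1, 22.9, 17.8], [25.0, 0.8, 20.3, 17.6], [35.0, 1.4, 15.5, 17.0], [45.0, 2.0, 18.6, 12.0], [55.0, 2.1, 19.8, 12.2], [65.0, 2.2, 19.6, 12.1], [75.0, 2.7, 20.0, 11.7], [85.0, 3.0, 20.3, 9.8]]
w13 a-range [-0.0955  0.0736] line [0.0175 0.0016] origin [0.5262 0.2161] yaw 1.0
[[-95.0, 7.1, 3.4, 21.2], [-85.0, 0.4, 23.7, 16.3], [-75.0, 0.4, 28.0, 17.6], [-65.0, 0.3, 30.1, 18.0], [-55.0, 0.8, 30.8, 18.2], [-45.0, 0.9, 30.8, 18.2], [-35.0, 0.8, 30.6, 18.2], [-25.0, 0.8, 30.2, 18.3], [-15.0, 1.3, 29.1, 18.0], [-5.0, 1.9, 27.8, 18.3], [5.0, 1.8, 25.4, 18.2], [15.0, 1.8, 23.2, 17.9], [25.0, 2.3, 19.9, 17.6], [35.0, 2.3, 15.7, 17.2], [45.0, 2.2, 17.6, 12.2], [55.0, 2.7, 18.6, 12.0], [65.0, 2.7, 18.5, 11.8], [75.0, 3.2, 19
[... 393 characters left out ...]
, 17.6], [35.0, 2.5, 16.5, 17.2], [45.0, 2.9, 18.1, 12.6], [55.0, 3.1, 20.1, 12.0], [65.0, 3.0, 19.7, 12.0], [75.0, 2.7, 19.2, 11.6], [85.0, 3.1, 20.0, 10.0]]
w13 a-range [-0.0833  0.0896] line [0.0008 0.0029] origin [0.4533 0.3144] yaw -6.35
[[-85.0, 3.2, 22.6, 16.1], [-75.0, 2.7, 27.7, 17.4], [-65.0, 3.2, 29.9, 17.9], [-55.0, 3.1, 30.2, 18.2], [-45.0, 3.3, 31.0, 18.0], [-35.0, 2.7, 29.8, 18.2], [-25.0, 3.0, 30.3, 18.0], [-15.0, 2.7, 28.7, 18.1], [-5.0, 2.7, 27.6, 18.1], [5.0, 2.8, 26.3, 18.0], [15.0, 2.6, 24.7, 17.9], [25.0, 2.7, 21.2, 17.5], [35.0, 2.9, 15.7, 17.1], [45.0, 3.3, 17.3, 12.2], [55.0, 3.2, 19.8, 11.9], [65.0, 3.0, 19.3, 11.8], [75.0, 3.2, 19.6, 11.8], [85.0, 3.1, 19.2, 10.0]]
```

>>> {"name": "servo_tool", "arguments": {
  "commands": [
    [[66, 42, -3, 20, -0.9], [66, 84, -5, 50, -0.9], [66, 84, -5, 95, -0.9], [66, 84, -5, 140, -0.9], [66, 84, -5, 180, -0.9], [66, 84, -5, 210, -0.9], [66, 84, -5, 222, -0.9], [66, 84, -5, 222, -0.9]]
  ],
  "newtons": 40
}}

```text
time: 19.1
tool_pos: [0.5147, 0.2142, -0.0115]
orientation: [[1.0, 0.015, -0.003], [0.015, -1.0, -0.001], [-0.003, 0.001, -1.0]]
contact_force: [-0.7, -0.1, -0.9]
finger_gap: 0.066
grasp_force: 0.0
```

```bash
python3 look.py; python3 - <<'E'
from h import *
keep('wrist','w14')
from axis import *
axis('w14',np.array([.5262,.2155]),np.radians(1.0))
E
```

```text
19.1 [ 0.5147  0.2142 -0.0115] yaw 0.85 0.066 [-0.7 -0.1 -0.9] 0.0
w14 19.15 [ 0.5157  0.2148 -0.0101]
w14 a-range [-0.0834  0.0882] line [-0.0006  0.0008] origin [0.5262 0.2163] yaw 0.97
[[-85.0, 0.7, 22.4, 16.2], [-75.0, 0.9, 26.2, 17.5], [-45.0, 0.7, 30.5, 18.0], [-35.0, 1.0, 29.7, 18.0], [-25.0, 0.9, 29.3, 18.0], [-15.0, 0.9, 28.8, 17.9], [-5.0, 0.8, 27.4, 18.0], [5.0, 0.8, 26.0, 18.0], [15.0, 0.7, 23.8, 17.8], [25.0, 0.7, 20.4, 17.4], [35.0, 0.8, 16.1, 17.0], [45.0, 0.9, 17.4, 11.9], [55.0, 0.8, 19.3, 11.8], [65.0, 0.9, 19.3, 11.6], [75.0, 0.8, 19.1, 11.5], [85.0, 0.8, 19.0, 9.6]]
```

>>> {"name": "servo_tool", "arguments": {
  "commands": [
    [[66, 0, -1, 3, 0], [66, 0, -1, 5.5, 0], [66, 0, -1, 5.5, 0], [20, 0, -1, 5.5, 0], [20, 0, -1, 5.5, 0], [20, 0, -1, 5.5, 0], [20, 0, -1, 5.5, 0], [20, 0, -1, 5.5, 0]]
  ]
}}

```text
time: 19.95
tool_pos: [0.5155, 0.2166, -0.0158]
orientation: [[1.0, 0.016, 0.0], [0.016, -1.0, -0.0], [0.0, 0.0, -1.0]]
contact_force: [0.0, 0.2, 1.2]
finger_gap: 0.0313
grasp_force: 40.0
```

>>> {"name": "servo_tool", "arguments": {
  "commands": [
    [[20, 0, 0, 0, 0], [20, 0, 0, 0, 0], [20, 0, 0, -20, 0], [20, 0, 0, -50, 0], [20, 0, 0, -80, 0], [20, 0, 0, -80, 0], [20, 0, 0, -80, 0]]
  ]
}}

```text
time: 20.65
tool_pos: [0.5156, 0.2167, 0.0643]
orientation: [[1.0, 0.016, 0.001], [0.016, -1.0, 0.0], [0.001, -0.0, -1.0]]
contact_force: [-0.1, 0.3, -1.7]
finger_gap: 0.0319
grasp_force: 40.0
```

```bash
python3 look.py w15
```

```text
20.65 [0.5156 0.2167 0.0643] yaw 0.92 0.0319 [-0.1  0.3 -1.7] 39.9995219707489
w15 20.7 [0.5149 0.2164 0.0634]
tip 99.06615782588237 blade line y [-0.00442191  0.13134093] z(down) [  0.07914615 -32.58140886] [ -0.33864116 -26.76462463] handle top [ -0.3835035  -32.88698924] 5219
```

>>> {"name": "servo_tool", "arguments": {
  "commands": [
    [[20, -15, 35, 0, -0.95], [20, -33, 75, 0, -0.95], [20, -50, 112, 0, -0.95], [20, -57, 134, 0, -0.95], [20, -57, 134, 20, -0.95], [20, -57, 134, 40, -0.95], [20, -57, 134, 47, -0.95], [20, -57, 134, 47, -0.95]]
  ]
}}

```text
time: 21.5
tool_pos: [0.4589, 0.0815, 0.0155]
orientation: [[0.999, 0.033, -0.004], [0.033, -0.999, -0.001], [-0.004, 0.001, -1.0]]
contact_force: [-0.2, -0.4, -1.3]
finger_gap: 0.0318
grasp_force: 40.0
```

>>> {"name": "servo_tool", "arguments": {
  "commands": [
    [[20, 0, 0, 0, 0], [20, 0, 0, 0, 0]]
  ]
}}

```text
time: 21.7
tool_pos: [0.4611, 0.082, 0.0176]
orientation: [[0.999, 0.033, 0.001], [0.033, -0.999, 0.0], [0.001, -0.0, -1.0]]
contact_force: [-0.1, -0.2, -1.0]
finger_gap: 0.0317
grasp_force: 40.0
```

```bash
python3 look.py w16; python3 - <<'E'
from h import *
im,d,c=load('w16');P=cloud(c,d)
O=np.array([.5775,-.0083]);a=np.radians(1.87);R=np.array([[np.cos(a),-np.sin(a)],[np.sin(a),np.cos(a)]])
Q=((P[...,:2]-O)@R)*1000;z=P[...,2]*1000
# front of head: top edge x ; posts (head top z~52) near slot0 ; blade
m=(z>47)&(z<57)&(Q[...,0]>-8)&(Q[...,0]<8)&(Q[...,1]>60)&(Q[...,1]<150);print('front x',np.percentile(Q[m][:,0],2))
m=(abs(Q[...,1]-94)<20)&(Q[...,0]<-14)&(Q[...,0]>-50)&(z>25)&(z<60);q=Q[m];print('blade y',np.percentile(q[:,1],[2,50,98]),'x max',np.percentile(q[:,0],99.5),'z',np.median(z[m]))
# slot walls visible at z>47 behind front: list y gaps at x 25..35
m=(z>47)&(z<57)&(Q[...,0]>20)&(Q[...,0]<36)&(Q[...,1]>-100);h,e=np.histogram(Q[m][:,1],np.arange(-110,160,2));print([(int(e[i]),int(h[i])) for i in range(len(h)) if h[i]])
E
```

```text
21.7 [0.4611 0.082  0.0176] yaw 1.89 0.0317 [-0.1 -0.2 -1. ] 39.9995219707489
w16 21.75 [0.4611 0.082  0.0177]
tip 99.12461149080995 blade line y [-0.00346305  0.02633929] z(down) [  0.07840788 -32.55786113] [ -0.37079689 -26.79127223] handle top [  0.05127837 -31.15457885] 5226Traceback (most recent call last):
  File "<stdin>", line 6, in <module>
    return _quantile_unchecked(
        a, q, axis, out, overwrite_input, method, keepdims, weights)
    return _ureduce(a,
                    func=_quantile_ureduce_func,
    ...<5 lines>...
                    overwrite_input=overwrite_input,
                    method=method)
    r = func(a, **kwargs)
    result = _quantile(arr,
                       quantiles=q,
    ...<2 lines>...
                       out=out,
                       weights=wgt)
    slices_having_nans = np.isnan(arr[-1, ...])
                                  ~~~^^^^^^^^^
IndexError: index -1 is out of bounds for axis 0 with size 0
```

>>> {"name": "servo_tool", "arguments": {
  "commands": [
    [[20, 0, -3, 4, 0], [20, 0, -3, 6, 0], [20, 6, -3, 6, 0], [20, 14, -3, 6, 0], [20, 22, -3, 6, 0], [20, 30, -3, 6, 0], [20, 38, -3, 6, 0], [20, 44, -3, 6, 0]]
  ]
}}

```text
time: 22.55
tool_pos: [0.5056, 0.0862, 0.0112]
orientation: [[0.999, 0.033, 0.0], [0.033, -0.999, 0.0], [0.0, -0.0, -1.0]]
contact_force: [-1.0, 0.7, -0.8]
finger_gap: 0.0314
grasp_force: 40.0
```

>>> {"name": "servo_tool", "arguments": {
  "commands": [
    [[20, 5, 0, 0, 0], [20, 10, 0, 0, 0], [20, 14, 0, 0, 0], [20, 17, 0, 0, 0], [20, 17, 0, 0, 0]]
  ]
}}

```text
time: 23.05
tool_pos: [0.5219, 0.0868, 0.0112]
orientation: [[0.999, 0.033, 0.0], [0.033, -0.999, 0.0], [0.0, -0.0, -1.0]]
contact_force: [0.6, -0.1, -1.5]
finger_gap: 0.0317
grasp_force: 40.0
```

```bash
python3 look.py w17; python3 - <<'E'
from h import *
im,d,c=load('w17');P=cloud(c,d)
O=np.array([.5775,-.0083]);a=np.radians(1.87);R=np.array([[np.cos(a),-np.sin(a)],[np.sin(a),np.cos(a)]])
Q=((P[...,:2]-O)@R)*1000;z=P[...,2]*1000;hsv=cv2.cvtColor(im,cv2.COLOR_RGB2HSV)
m=(z>47)&(z<57)&(Q[...,0]>-8)&(Q[...,0]<8)&(Q[...,1]>60)&(Q[...,1]<150);print('front x',np.percentile(Q[m][:,0],2) if m.any() else None)
m=(abs(Q[...,1]-97)<20)&(Q[...,0]>8)&(Q[...,0]<60)&(z>25)&(z<41)&(hsv[...,1]<60)&(hsv[...,2]>110);q=Q[m];print('blade in slot',len(q),np.percentile(q[:,1],[2,50,98]),'x max',np.percentile(q[:,0],99.5),'z',np.median(z[m]))
m=(abs(Q[...,1]-97)<20)&(Q[...,0]<-1)&(Q[...,0]>-60)&(z>25)&(z<60)
for x in range(-40,0,4):
    k=m&(Q[...,0]>=x)&(Q[...,0]<x+4)
    if k.sum()>5: print(x,np.percentile(Q[k][:,1],[3,97]).round(1),np.percentile(z[k],80).round(1))
E
```

```text
23.05 [0.5219 0.0868 0.0112] yaw 1.87 0.0317 [ 0.6 -0.1 -1.5] 39.99953091144562
w17 23.1 [0.5215 0.0867 0.0112]
tip 109.93165196640297 blade line y [-0.00519674  0.39760973] z(down) [-2.27724267e-02 -2.95390506e+01] [  0.07624128 -30.77141139] handle top [  0.07203911 -31.6587124 ] 16932
front x -0.29540810581356874
blade in slot 3283 [ 87.44556651  97.20029137 106.96886691] x max 43.01901245345541 z 37.84310776700847
-40 [ 84.1 109.9] 44.9
-36 [ 84.7 109.4] 44.9
-32 [ 84.7 109.3] 44.8
-28 [ 85.7 108.7] 44.7
-24 [ 86.2 107.8] 44.6
-20 [ 86.8 107.2] 44.5
-16 [ 87.7 106.5] 44.3
-12 [ 89.1 104.9] 44.0
-8 [ 89.1 104.8] 44.2
-4 [ 89.7 104.3] 42.9
```

>>> {"name": "servo_tool", "arguments": {
  "commands": [
    [[20, 1.5, 0, 0, 0], [20, 2.5, 0, 0, 0], [20, 3, 0, 0, 0], [20, 3, 0, 0, 0]]
  ]
}}

```text
time: 23.5
tool_pos: [0.5245, 0.0868, 0.0112]
orientation: [[0.999, 0.033, 0.0], [0.033, -0.999, 0.0], [0.0, -0.0, -1.0]]
contact_force: [0.2, 0.3, -0.6]
finger_gap: 0.0317
grasp_force: 40.0
```

>>> {"name": "servo_tool", "arguments": {
  "commands": [
    [[20, 1, 0, 0, 0], [20, 1.5, 0, 0, 0], [20, 1.5, 0, 0, 0]]
  ]
}}

```text
time: 23.8
tool_pos: [0.5247, 0.0868, 0.011]
orientation: [[0.999, 0.033, -0.002], [0.033, -0.999, -0.0], [-0.002, 0.0, -1.0]]
contact_force: [-4.5, 1.3, 1.9]
finger_gap: 0.0314
grasp_force: 40.0
```

>>> {"name": "servo_tool", "arguments": {
  "commands": [
    [[20, 1, 0, 0.5, 0], [20, 1, 0, 1.2, 0], [20, 1, 0, 1.5, 0], [20, 1, 0, 1.5, 0]]
  ]
}}

```text
time: 24.2
tool_pos: [0.5246, 0.0867, 0.0093]
orientation: [[0.999, 0.033, -0.004], [0.033, -0.999, -0.0], [-0.004, 0.0, -1.0]]
contact_force: [-7.5, -0.9, 2.9]
finger_gap: 0.0315
grasp_force: 40.0
```

>>> {"name": "servo_tool", "arguments": {
  "commands": [
    [[46, 1, 0, 0, 0], [46, 1, 0, 0, 0], [46, 0, 0, 0, 0], [46, 0, 0, -30, 0], [50, 0, 0, -75, 0], [60, -10, 0, -110, 0], [60, -20, -30, -130, 0], [60, -20, -30, -130, 0]]
  ]
}}

```text
time: 25.0
tool_pos: [0.5074, 0.1184, 0.1429]
orientation: [[0.999, 0.033, 0.006], [0.033, -0.999, 0.002], [0.006, -0.002, -1.0]]
contact_force: [0.6, 0.3, -0.2]
finger_gap: 0.0599
grasp_force: 0.0
```

```bash
cat > slots.py <<'E'
from h import *
import sys
def slots(tag):
    im,d,c=load(tag);P=cloud(c,d)
    O=np.array([.5775,-.0083]);a=np.radians(1.87);R=np.array([[np.cos(a),-np.sin(a)],[np.sin(a),np.cos(a)]])
    Q=((P[...,:2]-O)@R)*1000;z=P[...,2]*1000;hsv=cv2.cvtColor(im,cv2.COLOR_RGB2HSV)
    m=(z>47)&(z<57)&(Q[...,0]>-8)&(Q[...,0]<8)&(Q[...,1]>-90)&(Q[...,1]<140);print('front x',np.percentile(Q[m][:,0],2) if m.any() else None)
    for n,y in((0,100),(1,20),(2,-60)):
        m=(abs(Q[...,1]-y)<22)&(Q[...,0]<-50)&(Q[...,0]>-160)&(z>34)&(z<60)&(hsv[...,1]>60)
        if m.sum()<200: continue
        q=Q[m];s=[]
        for x in range(-124,-4,8):
            k=(q[:,0]>=x)&(q[:,0]<x+8)
            if k.sum()>8: s.append((x+4,(np.percentile(q[k,1],3)+np.percentile(q[k,1],97))/2,np.percentile(z[m][k],80)))
        s=np.array(s).round(1);b=(abs(Q[...,1]-y)<18)&(Q[...,0]>8)&(Q[...,0]<50)&(z>25)&(z<41)&(hsv[...,1]<60)&(hsv[...,2]>110)&(abs(Q[...,1]-s[0,1])<12)
        print('slot',n,'butt x',np.percentile(q[:,0],1).round(1),'axis',s[[0,len(s)//2,-1]].tolist(),'blade y',np.percentile(Q[b][:,1],[3,50,97]).round(1) if b.any() else None,'x',np.percentile(Q[b][:,0],99).round(1) if b.any() else None,'z',np.median(z[b]).round(1) if b.any() else None)
if len(sys.argv)>1: keep('wrist',sys.argv[1]);slots(sys.argv[1])
E
python3 look.py;python3 slots.py w18; python3 - <<'E'
from axis import *
axis('w18',np.array([.453,.314]),np.radians(-6.3))
E
```

```text
25.0 [0.5074 0.1184 0.1429] yaw 1.92 0.0599 [ 0.6  0.3 -0.2] 0.0
w18 25.05 [0.5069 0.1173 0.1413]
front x -0.3473686735157197
slot 0 butt x -122.8 axis [[-120.0, 97.2, 41.9], [-80.0, 97.5, 43.1], [-48.0, 97.5, 43.1]] blade y [ 87.4  97.2 106.8] x 43.4 z 35.5
w18 a-range [-0.0504  0.0902] line [ 0.0072 -0.    ] origin [0.453 0.314] yaw -5.89
[[-55.0, 0.6, 30.4, 17.2], [-45.0, 0.0, 29.6, 18.0], [-35.0, -0.1, 29.5, 18.0], [-25.0, -0.3, 29.1, 17.9], [-15.0, 0.1, 28.8, 17.9], [-5.0, -0.2, 27.0, 17.9], [5.0, -0.5, 25.7, 18.0], [15.0, -0.4, 24.1, 17.8], [25.0, -0.3, 20.7, 17.3], [35.0, 0.2, 16.5, 16.9], [45.0, 0.4, 17.4, 12.4], [55.0, 0.7, 19.9, 11.8], [65.0, 0.5, 19.9, 11.7], [75.0, 0.7, 20.1, 11.7], [85.0, 0.5, 19.6, 10.3], [95.0, 0.9, 18.7, 8.5]]
```

>>> {"name": "servo_tool", "arguments": {
  "commands": [
    [[66, -12, -42, 0, 2], [66, -26, -88, 0, 5], [66, -40, -134, 10, 8], [66, -52, -175, 30, 8], [66, -57.5, -199.5, 60, 8], [66, -57.5, -199.5, 100, 8], [66, -57.5, -199.5, 130, 8], [66, -57.5, -199.5, 146, 8]]
  ]
}}

```text
time: 25.85
tool_pos: [0.4402, 0.3122, -0.0102]
orientation: [[0.994, -0.106, -0.004], [-0.106, -0.994, -0.003], [-0.004, 0.003, -1.0]]
contact_force: [1.0, -0.1, 0.3]
finger_gap: 0.0661
grasp_force: 0.0
```

>>> {"name": "servo_tool", "arguments": {
  "commands": [
    [[66, 0, 0, 0, 0], [66, 0, 0, 0, 0]]
  ]
}}

```text
time: 26.05
tool_pos: [0.4419, 0.3132, -0.0069]
orientation: [[0.994, -0.107, -0.001], [-0.107, -0.994, -0.001], [-0.001, 0.001, -1.0]]
contact_force: [-0.7, -0.1, -0.4]
finger_gap: 0.0661
grasp_force: 0.0
```

```bash
python3 look.py; python3 - <<'E'
from axis import *
keep('wrist','w19')
axis('w19',np.array([.453,.314]),np.radians(-6.1))
E
```

```text
26.05 [ 0.4419  0.3132 -0.0069] yaw -6.13 0.0661 [-0.7 -0.1 -0.4] 0.0
w19 26.1 [ 0.4425  0.3136 -0.0061]
w19 a-range [-0.0811  0.0901] line [-0.0077  0.0012] origin [0.4531 0.3152] yaw -6.54
[[-85.0, 1.6, 21.5, 16.0], [-75.0, 1.9, 23.3, 16.9], [-55.0, 1.7, 31.4, 15.2], [-45.0, 1.7, 29.9, 17.9], [-35.0, 1.6, 29.5, 18.0], [-25.0, 1.2, 29.5, 18.0], [-15.0, 1.4, 28.6, 18.0], [-5.0, 1.2, 27.7, 18.0], [5.0, 1.1, 26.2, 18.0], [15.0, 1.0, 24.8, 17.8], [25.0, 1.2, 21.1, 17.5], [35.0, 1.0, 16.7, 17.1], [45.0, 0.9, 16.3, 12.1], [55.0, 0.9, 19.0, 11.9], [65.0, 0.8, 19.4, 11.7], [75.0, 0.7, 19.2, 11.5], [85.0, 0.5, 19.6, 10.1], [95.0, 0.5, 18.9, 8.2]]
```

>>> {"name": "servo_tool", "arguments": {
  "commands": [
    [[66, 0, -2.8, 5, 0.3], [66, 0, -2.8, 9.5, 0.3], [66, 0, -2.8, 9.5, 0.3], [20, 0, -2.8, 9.5, 0.3], [20, 0, -2.8, 9.5, 0.3], [20, 0, -2.8, 9.5, 0.3], [20, 0, -2.8, 9.5, 0.3], [20, 0, -2.8, 9.5, 0.3]]
  ]
}}

```text
time: 26.9
tool_pos: [0.4424, 0.3165, -0.0157]
orientation: [[0.994, -0.112, 0.0], [-0.112, -0.994, 0.0], [0.0, -0.0, -1.0]]
contact_force: [0.2, -1.1, 0.0]
finger_gap: 0.0317
grasp_force: 40.0
```

>>> {"name": "servo_tool", "arguments": {
  "commands": [
    [[20, 0, 0, 0, 0], [20, 0, 0, 0, 0], [20, 0, 0, -20, 0], [20, 0, 0, -60, 0], [20, 0, 0, -80, 0], [20, 0, 0, -80, 0], [20, 0, 0, -80, 0]]
  ]
}}

```text
time: 27.6
tool_pos: [0.4421, 0.3164, 0.0638]
orientation: [[0.994, -0.112, 0.0], [-0.112, -0.994, 0.0], [0.0, -0.0, -1.0]]
contact_force: [-0.2, 0.2, -2.4]
finger_gap: 0.0316
grasp_force: 40.0
```

```bash
python3 look.py w20
```

```text
27.6 [0.4421 0.3164 0.0638] yaw -6.42 0.0316 [-0.2  0.2 -2.4] 39.999046325683594
w20 27.65 [0.4416 0.3161 0.0631]
tip 101.09048494624578 blade line y [ 0.00510828 -0.27780181] z(down) [  0.08630681 -33.29357136] [  0.24212739 -26.73280397] handle top [  0.22453622 -32.86644078] 5406
```

>>> {"name": "servo_tool", "arguments": {
  "commands": [
    [[20, 7, 40, 0, -2], [20, 15, 85, 0, -4], [20, 23, 130, 0, -6], [20, 31, 175, 0, -8.3], [20, 39, 220, 0, -8.3], [20, 47, 265, 0, -8.3], [20, 54, 307, 0, -8.3], [20, 54, 307, 0, -8.3]]
  ]
}}

```text
time: 28.45
tool_pos: [0.4605, 0.0014, 0.0627]
orientation: [[1.0, 0.028, -0.003], [0.028, -1.0, -0.001], [-0.003, 0.001, -1.0]]
contact_force: [-0.5, 0.0, -1.3]
finger_gap: 0.0313
grasp_force: 40.0
```

>>> {"name": "servo_tool", "arguments": {
  "commands": [
    [[20, 0, 0, 20, 0], [20, 0, 0, 40, 0], [20, 0, 0, 46, 0], [20, 0, 0, 46, 0], [20, 0, 0, 46, 0]]
  ]
}}

```text
time: 28.95
tool_pos: [0.4615, 0.0058, 0.0181]
orientation: [[0.999, 0.033, -0.001], [0.033, -0.999, 0.0], [-0.001, -0.0, -1.0]]
contact_force: [0.2, 0.6, -1.4]
finger_gap: 0.0316
grasp_force: 40.0
```

```bash
python3 look.py w21
```

```text
28.95 [0.4615 0.0058 0.0181] yaw 1.91 0.0316 [ 0.2  0.6 -1.4] 39.999101758003235
w21 29.0 [0.4619 0.0058 0.0185]
tip 101.15882431268253 blade line y [ 0.00501205 -0.43659376] z(down) [  0.08621374 -33.30568522] [  0.08245973 -26.77067193] handle top [  0.06781177 -31.58128032] 5412
```

>>> {"name": "servo_tool", "arguments": {
  "commands": [
    [[20, 0, 1, 4, 0], [20, 0, 1, 7, 0], [20, 6, 1, 7, 0], [20, 14, 1, 7, 0], [20, 22, 1, 7, 0], [20, 30, 1, 7, 0], [20, 38, 1, 7, 0], [20, 44, 1, 7, 0]]
  ]
}}

```text
time: 29.8
tool_pos: [0.5067, 0.0059, 0.0112]
orientation: [[0.999, 0.033, 0.0], [0.033, -0.999, 0.0], [0.0, 0.0, -1.0]]
contact_force: [0.1, 0.2, -0.9]
finger_gap: 0.0315
grasp_force: 40.0
```

>>> {"name": "servo_tool", "arguments": {
  "commands": [
    [[20, 6, 0, 0, 0], [20, 11, 0, 0, 0], [20, 15, 0, 0, 0], [20, 17, 0, 0, 0], [20, 18, 0, 0, 0], [20, 18, 0, 0, 0]]
  ]
}}

```text
time: 30.4
tool_pos: [0.5235, 0.0064, 0.0111]
orientation: [[0.999, 0.033, -0.0], [0.033, -0.999, 0.0], [-0.0, -0.0, -1.0]]
contact_force: [-0.1, -0.6, -1.7]
finger_gap: 0.0316
grasp_force: 40.0
```

>>> {"name": "servo_tool", "arguments": {
  "commands": [
    [[20, 1, 0, 0, 0], [20, 2, 0, 0, 0], [20, 2, 0, 0, 0]]
  ]
}}

```text
time: 30.7
tool_pos: [0.5251, 0.0065, 0.0111]
orientation: [[0.999, 0.033, -0.001], [0.033, -0.999, -0.0], [-0.001, -0.0, -1.0]]
contact_force: [-1.6, -0.2, -1.0]
finger_gap: 0.0317
grasp_force: 40.0
```

>>> {"name": "servo_tool", "arguments": {
  "commands": [
    [[20, 1, 0, 0, 0], [20, 1.5, 0, 0, 0], [20, 2, 0, 0.8, 0], [20, 2, 0, 1.5, 0], [20, 2, 0, 1.5, 0]]
  ]
}}

```text
time: 31.2
tool_pos: [0.5251, 0.0065, 0.0093]
orientation: [[0.999, 0.033, -0.005], [0.033, -0.999, -0.0], [-0.005, -0.0, -1.0]]
contact_force: [-8.7, 0.1, 3.2]
finger_gap: 0.0314
grasp_force: 40.0
```

>>> {"name": "servo_tool", "arguments": {
  "commands": [
    [[46, 0, 0, 0, 0], [46, 0, 0, 0, 0], [46, 0, 0, 0, 0], [46, 0, 0, -30, 0], [50, 0, 0, -75, 0], [60, -10, 0, -110, 0], [60, -20, 0, -150, 0], [60, -20, 0, -150, 0]]
  ]
}}

```text
time: 32.0
tool_pos: [0.5103, 0.0059, 0.1648]
orientation: [[0.999, 0.033, 0.008], [0.033, -0.999, 0.0], [0.008, 0.0, -1.0]]
contact_force: [-0.4, 0.3, 0.3]
finger_gap: 0.0595
grasp_force: 0.0
```

```bash
python3 look.py;python3 slots.py w22
```

```text
32.0 [0.5103 0.0059 0.1648] yaw 1.87 0.0595 [-0.4  0.3  0.3] 0.0
w22 32.05 [0.5096 0.0059 0.1624]
front x -0.39384195785409243
slot 0 butt x -118.7 axis [[-120.0, 104.4, 42.2], [-80.0, 95.8, 43.0], [-48.0, 95.5, 43.0]] blade y [ 92.9  99.8 106.8] x 43.5 z 35.5
slot 1 butt x -123.5 axis [[-120.0, 16.6, 41.8], [-80.0, 16.5, 43.1], [-48.0, 16.5, 43.4]] blade y [ 7.3 16.9 26.5] x 43.5 z 35.6
```

View pics/w22.png

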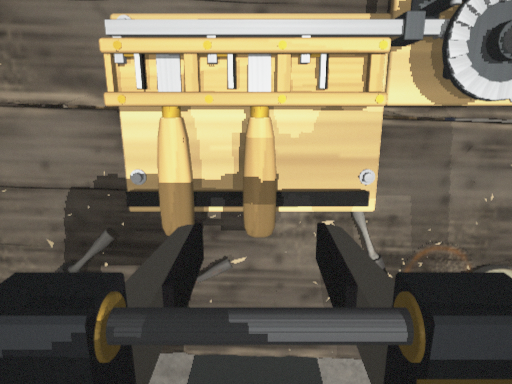

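Both chisels are home in the left and middle slots (blades at (168,72) and (260,72)), with their handles on the rest. Now the pawl.

>>> {"name": "servo_tool", "arguments": {
  "commands": [
    [[36, 35, 25, 0, 0], [36, 75, 52, 0, 0], [36, 113, 79, 0, 0], [36, 150, 105, 0, 0], [36, 188, 131, 10, 0], [36, 188, 131, 33, 0], [36, 188, 131, 33, 0], [36, 188, 131, 33, 0]]
  ],
  "newtons": 25
}}

```text
time: 32.85
tool_pos: [0.6985, -0.1185, 0.1249]
orientation: [[0.999, 0.033, -0.003], [0.033, -0.999, 0.001], [-0.003, -0.001, -1.0]]
contact_force: [1.9, 0.8, -0.4]
finger_gap: 0.0357
grasp_force: 0.0
```

```bash
python3 look.py; python3 - <<'E'
from h import *
keep('wrist','w23');im,d,c=load('w23');P=cloud(c,d);z=P[...,2]
m=(z>.095)&(z<.112)&(P[...,0]>.69)&(P[...,0]<.73)&(im.max(2)>80)&(P[...,1]<-.1)&(P[...,1]>-.14);q=P[m];print('pin',len(q),np.median(q,0),q.min(0),q.max(0))
E
```

```text
32.85 [ 0.6985 -0.1185  0.1249] yaw 1.88 0.0357 [ 1.9  0.8 -0.4] 0.0
w23 32.9 [ 0.6992 -0.1184  0.1263]
pin 642 [ 0.70454188 -0.11862982  0.10381283] [ 0.69006185 -0.12404904  0.09795882] [ 0.71695597 -0.11241974  0.10684793]
```

>>> {"name": "servo_tool", "arguments": {
  "commands": [
    [[36, 2, 0, 25, 0], [36, 2, 0, 45, 0], [36, 2, 0, 59, 0], [36, 2, 0, 59, 0], [3, 2, 0, 59, 0], [3, 2, 0, 59, 0], [3, 2, 0, 59, 0], [3, 2, 0, 59, 0]]
  ]
}}

```text
time: 33.7
tool_pos: [0.7025, -0.119, 0.0687]
orientation: [[0.999, 0.033, 0.002], [0.033, -0.999, -0.0], [0.002, 0.0, -1.0]]
contact_force: [-0.6, -0.3, 4.3]
finger_gap: 0.0096
grasp_force: 25.0
```

>>> {"name": "servo_tool", "arguments": {
  "commands": [
    [[3, 0, 0, 0, 0], [3, 0, 0, 0, 0], [3, 0, 0, 0, 0]]
  ]
}}

```text
time: 34.0
tool_pos: [0.7025, -0.119, 0.0687]
orientation: [[0.999, 0.033, 0.001], [0.033, -0.999, -0.0], [0.001, 0.0, -1.0]]
contact_force: [-0.3, 0.0, 6.1]
finger_gap: 0.0094
grasp_force: 25.0
```

>>> {"name": "servo_tool", "arguments": {
  "commands": [
    [[3, 0, 8.9, -3.3, 0], [3, 0, 18.3, -4.3, 0], [3, 0, 29.5, -2.4, 0], [3, 0, 39.6, 2.8, 0], [3, 0, 47.8, 10.7, 0], [3, 0, 52.5, 18.9, 0], [3, 0, 54.7, 26.2, 0], [3, 0, 55.2, 28.5, 0]]
  ]
}}

```text
time: 34.8
tool_pos: [0.7026, -0.1741, 0.0381]
orientation: [[0.999, 0.033, -0.002], [0.033, -0.999, 0.0], [-0.002, -0.0, -1.0]]
contact_force: [-6.2, 0.2, 4.7]
finger_gap: 0.0092
grasp_force: 25.7
```

>>> {"name": "servo_tool", "arguments": {
  "commands": [
    [[30, 0, 0, 0, 0], [30, 0, 0, 0, 0], [30, 0, 0, 0, 0], [30, 0, 0, -30, 0], [36, 0, 0, -70, 0], [46, -35, 20, -95, 0], [46, -75, 50, -100, 0], [46, -85, 62, -100, 0]]
  ]
}}

```text
time: 35.6
tool_pos: [0.6188, -0.2408, 0.1413]
orientation: [[0.999, 0.032, 0.002], [0.032, -0.999, -0.002], [0.002, 0.002, -1.0]]
contact_force: [-1.2, -0.4, 1.1]
finger_gap: 0.0458
grasp_force: 0.0
```

```bash
python3 look.py; python3 - <<'E'
from h import *
keep('wrist','w24');im,d,c=load('w24');P=cloud(c,d);z=P[...,2]
m=(z>.055)&(z<.115)&(P[...,0]>.705)&(P[...,0]<.73)&(im.max(2)>80)&(P[...,1]<-.1)&(P[...,1]>-.2);q=P[m];print('pin',len(q),np.median(q,0) if len(q) else '')
m=(z>.105)&(z<.13)&(im[...,0]>1.3*im[...,2])&(P[...,0]<.68)&(P[...,0]>.53)&(P[...,1]<-.09)&(P[...,1]>-.27);q=P[m];print('knob',len(q),np.median(q,0) if len(q) else '')
E
```

```text
35.6 [ 0.6188 -0.2408  0.1413] yaw 1.83 0.0458 [-1.2 -0.4  1.1] 0.0
w24 35.65 [ 0.6185 -0.2418  0.1405]
pin 304 [ 0.71151891 -0.17511017  0.07581875]
knob 716 [ 0.61545701 -0.23789341  0.11626737]
```

View pics/w24.png

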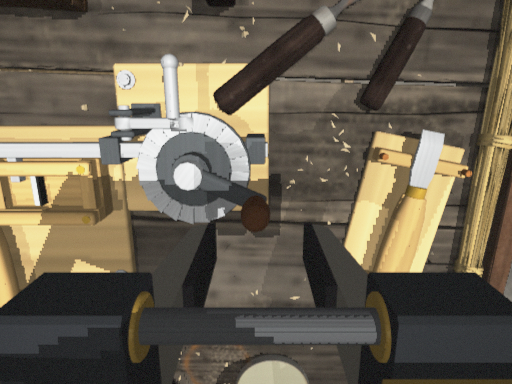

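The pawl is down, its pin at (170,90) and back over the teeth. The sanded chisel lies on the stand between the pegs, and the knob is at (256,212). Now to grip the knob and wind forward.

>>> {"name": "servo_tool", "arguments": {
  "commands": [
    [[46, -2.5, -3.5, 25, 0], [46, -2.5, -3.5, 50, 0], [46, -2.5, -3.5, 73, 0], [46, -2.5, -3.5, 73, 0], [12, -2.5, -3.5, 73, 0], [12, -2.5, -3.5, 73, 0], [12, -2.5, -3.5, 73, 0], [12, -2.5, -3.5, 73, 0]]
  ],
  "newtons": 30
}}

```text
time: 36.45
tool_pos: [0.6186, -0.2376, 0.0676]
orientation: [[0.999, 0.034, 0.002], [0.034, -0.999, -0.004], [0.001, 0.004, -1.0]]
contact_force: [-2.2, -8.3, 1.2]
finger_gap: 0.0194
grasp_force: 30.0
```

>>> {"name": "servo_tool", "arguments": {
  "commands": [
    [[12, 0, 0, 0, 0], [12, 0, 0, 0, 0], [12, 0, 0, 0, 0]]
  ]
}}

```text
time: 36.75
tool_pos: [0.6186, -0.2376, 0.0676]
orientation: [[0.999, 0.033, 0.002], [0.033, -0.999, -0.003], [0.002, 0.003, -1.0]]
contact_force: [-1.5, -8.9, 1.2]
finger_gap: 0.0197
grasp_force: 30.0
```

>>> {"name": "servo_tool", "arguments": {
  "commands": [
    [[12, -7.1, -3.4, 0, 0], [12, -13.9, -7.9, 0, 0], [12, -20, -13.5, 0, 0], [12, -25.2, -19.9, 0, 0], [12, -29.4, -27, 0, 0], [12, -32.5, -34.6, 0, 0], [12, -34.4, -42.6, 0, 0], [12, -35.1, -51.4, 0, 0]]
  ]
}}

```text
time: 37.55
tool_pos: [0.5796, -0.1875, 0.0672]
orientation: [[0.999, 0.032, -0.002], [0.032, -0.999, -0.003], [-0.002, 0.003, -1.0]]
contact_force: [-5.7, -10.2, 1.4]
finger_gap: 0.0193
grasp_force: 30.0
```

>>> {"name": "servo_tool", "arguments": {
  "commands": [
    [[12, 0.6, -7.7, 0, 0], [12, 2.3, -15.7, 0, 0], [12, 5.3, -23.4, 0, 0], [12, 9.3, -30.6, 0, 0], [12, 11.7, -34, 0, 0], [12, 14.4, -37.1, 0, 0], [12, 17.4, -40, 0, 0], [12, 20.5, -42.7, 0, 0]]
  ]
}}

```text
time: 38.35
tool_pos: [0.599, -0.1438, 0.0668]
orientation: [[0.999, 0.033, -0.002], [0.033, -0.999, -0.003], [-0.002, 0.003, -1.0]]
contact_force: [-7.0, -10.8, 1.8]
finger_gap: 0.0192
grasp_force: 30.0
```

```bash
python3 look.py
```

```text
38.35 [ 0.599  -0.1438  0.0668] yaw 1.86 0.0192 [ -7.  -10.8   1.8] 29.999192655086517
```

>>> {"name": "servo_tool", "arguments": {
  "commands": [
    [[12, 3, -2.2, 0, 0], [12, 5.8, -4.1, 0, 0], [12, 8.8, -5.8, 0, 0], [12, 11.6, -7.2, 0, 0], [12, 13.2, -7.9, 0, 0], [12, 14.5, -8.4, 0, 0], [12, 14.5, -8.4, 0, 0], [12, 14.5, -8.4, 0, 0]]
  ]
}}

```text
time: 39.15
tool_pos: [0.6106, -0.1363, 0.0666]
orientation: [[0.999, 0.033, -0.007], [0.033, -0.999, -0.004], [-0.007, 0.004, -1.0]]
contact_force: [-16.0, -16.7, 7.6]
finger_gap: 0.0191
grasp_force: 30.0
```

>>> {"name": "servo_tool", "arguments": {
  "commands": [
    [[44, 0, 0, 0, 0], [44, 0, 0, 0, 0], [44, 0, 0, 0, 0], [44, 0, 0, -30, 0], [46, 0, 0, -70, 0], [46, 0, 0, -110, 0], [46, -60, -30, -140, 0], [60, -80, -60, -150, 0]]
  ]
}}

```text
time: 39.95
tool_pos: [0.5391, -0.0816, 0.2151]
orientation: [[1.0, 0.031, 0.003], [0.031, -1.0, -0.0], [0.003, 0.0, -1.0]]
contact_force: [0.0, 0.8, -0.2]
finger_gap: 0.052
grasp_force: 0.0
```

```bash
python3 look.py; python3 slots.py w25; python3 - <<'E'
from h import *
im,d,c=load('w25');P=cloud(c,d);z=P[...,2]
m=(z>.105)&(z<.13)&(im[...,0]>1.3*im[...,2])&(P[...,0]<.68)&(P[...,0]>.53)&(P[...,1]<-.09)&(P[...,1]>-.27);q=P[m];k=np.median(q,0) if len(q) else np.zeros(3)
v=k[:2]-[.6333,-.1866];print('knob',len(q),k,'wheel',np.pi+1.2-(np.arctan2(v[1],v[0])%(2*np.pi)-.0326))
E
```

```text
39.95 [ 0.5391 -0.0816  0.2151] yaw 1.8 0.052 [ 0.   0.8 -0.2] 0.0
w25 40.0 [ 0.5343 -0.0771  0.2168]
front x -0.5003546896072081
slot 0 butt x -146.3 axis [[-120.0, 106.5, 43.3], [-80.0, 102.1, 43.1], [-48.0, 99.2, 42.8]] blade y [ 95.  103.7 115.9] x 42.0 z 36.4
slot 1 butt x -115.8 axis [[-120.0, 22.9, 41.4], [-80.0, 12.6, 43.2], [-48.0, 12.1, 42.9]] blade y [11.2 18.3 31.8] x 42.0 z 36.0
knob 464 [ 0.60499759 -0.1377443   0.11667278] wheel 2.2783317678031305
```

View pics/w25.png

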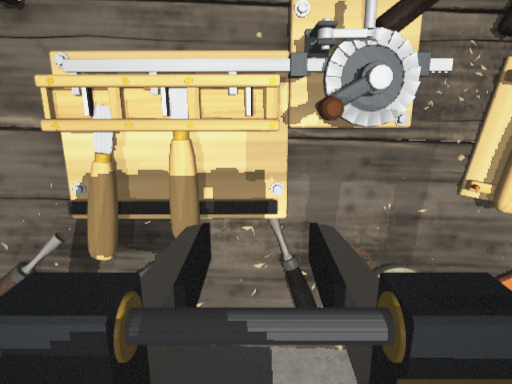

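The left chisel has slipped out about 25 mm: its blade shows at (103,130) in front of the head, so it was knocked or dragged. The middle chisel is fine. I'll reopen properly: pawl over, wheel back, push home, pawl down, wind again.

>>> {"name": "servo_tool", "arguments": {
  "commands": [
    [[36, 40, 25, 0, 0], [36, 80, 50, 0, 0], [36, 120, 75, 0, 0], [36, 150, 95, 10, 0], [36, 165, 102, 40, 0], [36, 165, 102, 80, 0], [36, 165, 102, 100, 0], [36, 165, 102, 100, 0]]
  ],
  "newtons": 25
}}

```text
time: 40.8
tool_pos: [0.7052, -0.1769, 0.1094]
orientation: [[0.999, 0.033, -0.006], [0.033, -0.999, 0.002], [-0.005, -0.002, -1.0]]
contact_force: [-0.5, 0.1, 0.2]
finger_gap: 0.036
grasp_force: 0.0
```

```bash
python3 look.py; python3 - <<'E'
from h import *
keep('wrist','w26');im,d,c=load('w26');P=cloud(c,d);z=P[...,2]
m=(z>.06)&(z<.082)&(P[...,0]>.69)&(P[...,0]<.73)&(im.max(2)>80)&(P[...,1]<-.16)&(P[...,1]>-.19);q=P[m];print('pin',len(q),np.median(q,0),q.min(0),q.max(0));print(state()['tool_pos'])
E
```

```text
40.8 [ 0.7052 -0.1769  0.1094] yaw 1.89 0.036 [-0.5  0.1  0.2] 0.0
w26 40.85 [ 0.7066 -0.1773  0.112 ]
pin 604 [ 0.70560617 -0.17447458  0.07350415] [ 0.69005094 -0.18017909  0.06808634] [ 0.71870094 -0.16840502  0.07630867]
[ 0.70657323 -0.17725885  0.1119661 ]
```

>>> {"name": "servo_tool", "arguments": {
  "commands": [
    [[36, -3.5, -3, 25, 0], [36, -3.5, -3, 55, 0], [36, -3.5, -3, 78, 0], [36, -3.5, -3, 78, 0], [3, -3.5, -3, 78, 0], [3, -3.5, -3, 78, 0], [3, -3.5, -3, 78, 0], [3, -3.5, -3, 78, 0]]
  ]
}}

```text
time: 41.65
tool_pos: [0.7047, -0.1746, 0.0369]
orientation: [[0.999, 0.032, 0.002], [0.032, -0.999, 0.0], [0.003, -0.0, -1.0]]
contact_force: [-0.6, 3.3, 4.9]
finger_gap: 0.0097
grasp_force: 25.0
```

>>> {"name": "servo_tool", "arguments": {
  "commands": [
    [[3, 0, 0, 0, 0], [3, 0, 0, 0, 0], [3, 0, 0, 0, 0]]
  ]
}}

```text
time: 41.95
tool_pos: [0.7047, -0.1746, 0.0368]
orientation: [[0.999, 0.033, 0.002], [0.033, -0.999, 0.0], [0.002, -0.0, -1.0]]
contact_force: [0.5, 4.2, 7.1]
finger_gap: 0.0095
grasp_force: 25.0
```

Gripped. Next I'll throw the pawl over, release it and move above the knob.

>>> {"name": "servo_tool", "arguments": {
  "commands": [
    [[3, 0, -1.6, -8.2, 0], [3, 0, -6.5, -18.5, 0], [3, 0, -14.3, -26.8, 0], [3, 0, -24.1, -32.4, 0], [3, 0, -35.2, -34.9, 0], [3, 0, -44.7, -34.4, 0], [3, 0, -54.5, -31.2, 0], [3, 0, -54.5, -31.2, 0]]
  ]
}}

```text
time: 42.75
tool_pos: [0.7026, -0.1202, 0.0682]
orientation: [[0.999, 0.033, 0.002], [0.033, -0.999, -0.001], [0.002, 0.001, -1.0]]
contact_force: [-0.6, 1.4, 7.2]
finger_gap: 0.0099
grasp_force: 25.0
```

>>> {"name": "servo_tool", "arguments": {
  "commands": [
    [[30, 0, 0, 0, 0], [30, 0, 0, 0, 0], [30, 0, 0, -30, 0], [40, 0, 0, -70, 0], [46, -40, 5, -90, 0], [46, -80, 15, -90, 0], [46, -96, 18, -90, 0], [46, -96, 18, -90, 0]]
  ]
}}

```text
time: 43.55
tool_pos: [0.6042, -0.1423, 0.1567]
orientation: [[1.0, 0.031, -0.001], [0.031, -1.0, -0.0], [-0.001, 0.0, -1.0]]
contact_force: [0.5, -0.2, 0.2]
finger_gap: 0.0462
grasp_force: 0.0
```

```bash
cat > knob.py <<'E'
from h import *
import sys
keep('wrist',sys.argv[1]);im,d,c=load(sys.argv[1]);P=cloud(c,d);z=P[...,2]
m=((z>.11)&(z<.125)&(im[...,0]>1.3*im[...,2])&(P[...,0]<.68)&(P[...,0]>.53)&(P[...,1]<-.09)&(P[...,1]>-.27)).astype(np.uint8)
n,l,s,_=cv2.connectedComponentsWithStats(m)
if n>1:
    q=P[l==1+np.argmax(s[1:,4])];k=(q.min(0)+q.max(0))/2;v=k[:2]-[.6333,-.1866];print('knob',len(q),k.round(4),'r',np.hypot(*v).round(4),'wheel',(np.pi+1.2-(np.arctan2(v[1],v[0])%(2*np.pi)-.0326)).round(3))
m=(z>.055)&(z<.115)&(P[...,0]>.705)&(P[...,0]<.73)&(im.max(2)>80)&(P[...,1]<-.1)&(P[...,1]>-.2);q=P[m];print('pin',len(q),np.median(q,0) if len(q) else '');print(state()['tool_pos'])
E
python3 knob.py w27
```

```text
w27 43.6 [ 0.6059 -0.1421  0.1568]
knob 425 [ 0.5815 -0.1674  0.1149] r 0.0552 wheel 1.588
pin 295 [ 0.71020879 -0.1191448   0.10409057]
[ 0.6059425  -0.14213437  0.15682581]
```

>>> {"name": "servo_tool", "arguments": {
  "commands": [
    [[46, -25, 24.5, 0, 0], [46, -25, 24.5, 35, 0], [46, -25, 24.5, 65, 0], [46, -25, 24.5, 89, 0], [46, -25, 24.5, 89, 0], [12, -25, 24.5, 89, 0], [12, -25, 24.5, 89, 0], [12, -25, 24.5, 89, 0]]
  ],
  "newtons": 20
}}

```text
time: 44.4
tool_pos: [0.5836, -0.1673, 0.0688]
orientation: [[0.999, 0.033, 0.002], [0.033, -0.999, -0.001], [0.002, 0.001, -1.0]]
contact_force: [2.1, -2.1, -0.7]
finger_gap: 0.0243
grasp_force: 1.1
```

>>> {"name": "servo_tool", "arguments": {
  "commands": [
    [[12, 0, 0, 0, 0], [12, 0, 0, 0, 0], [12, 0, 0, 0, 0]]
  ]
}}

```text
time: 44.7
tool_pos: [0.5838, -0.1675, 0.0687]
orientation: [[0.999, 0.033, 0.003], [0.033, -0.999, -0.001], [0.003, 0.001, -1.0]]
contact_force: [2.4, -2.1, 5.6]
finger_gap: 0.0194
grasp_force: 20.0
```

>>> {"name": "servo_tool", "arguments": {
  "commands": [
    [[12, -3.1, 10.3, 0, 0], [12, -4.1, 21.3, 0, 0], [12, -2.9, 32.2, 0, 0], [12, 0.4, 42.6, 0, 0], [12, 5.8, 52.2, 0, 0], [12, 12.9, 60.6, 0, 0], [12, 21.6, 67.3, 0, 0], [12, 32.5, 72.8, 0, 0]]
  ]
}}

```text
time: 45.5
tool_pos: [0.6151, -0.2375, 0.0677]
orientation: [[0.999, 0.033, -0.004], [0.033, -0.999, 0.003], [-0.004, -0.003, -1.0]]
contact_force: [-5.9, 6.4, 7.2]
finger_gap: 0.0196
grasp_force: 20.0
```

>>> {"name": "servo_tool", "arguments": {
  "commands": [
    [[46, 0, 0, 0, 0], [46, 0, 0, 0, 0], [46, 0, 0, -45, 0], [50, -10, -25, -85, 0], [60, -25, -65, -115, 0], [60, -40, -110, -130, 0], [60, -57, -155, -130, 0], [60, -73, -200, -130, 0]]
  ]
}}

```text
time: 46.3
tool_pos: [0.5362, -0.0396, 0.198]
orientation: [[0.999, 0.032, 0.001], [0.032, -0.999, 0.0], [0.001, -0.0, -1.0]]
contact_force: [-0.2, 1.5, -0.1]
finger_gap: 0.0602
grasp_force: 0.0
```

>>> {"name": "servo_tool", "arguments": {
  "commands": [
    [[60, -16, -45, 0, 0], [60, -27, -90, 0, 0], [60, -32, -122, 0, 0], [60, -32, -122, 0, 0], [60, -32, -122, 0, 0]]
  ]
}}

```text
time: 46.8
tool_pos: [0.5009, 0.0801, 0.1973]
orientation: [[0.999, 0.035, -0.0], [0.035, -0.999, -0.0], [-0.0, 0.0, -1.0]]
contact_force: [0.1, 0.0, -0.6]
finger_gap: 0.0599
grasp_force: 0.0
```

```bash
python3 look.py; python3 slots.py w28
```

```text
46.8 [0.5009 0.0801 0.1973] yaw 1.99 0.0599 [ 0.1  0.  -0.6] 0.0
w28 46.85 [0.5013 0.0794 0.1973]
front x -0.618117369651456
slot 0 butt x -146.3 axis [[-120.0, 107.1, 43.3], [-80.0, 104.1, 43.0], [-48.0, 100.4, 42.6]] blade y [ 95.3  99.2 102.6] x 25.8 z 33.9
slot 1 butt x -123.4 axis [[-120.0, 13.3, 42.0], [-80.0, 13.5, 43.2], [-48.0, 13.7, 42.8]] blade y [ 2.7 12.5 21.8] x 42.8 z 35.6
```

View pics/w28.png

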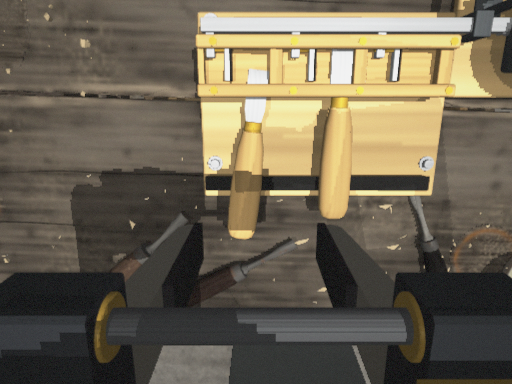

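The view shows the left chisel knocked askew by about 5°, its handle running from (255,130) to (240,235) and its blade still partly in the slot. I'll grasp it along its axis, straighten it and push it home.

>>> {"name": "servo_tool", "arguments": {
  "commands": [
    [[56, 7.5, -12, 40, 5.2], [56, 7.5, -12, 85, 5.2], [56, 7.5, -12, 130, 5.2], [56, 7.5, -12, 165, 5.2], [56, 7.5, -12, 187, 5.2], [56, 7.5, -12, 194, 5.2], [56, 7.5, -12, 194, 5.2], [20, 7.5, -12, 194, 5.2]]
  ],
  "newtons": 40
}}

```text
time: 47.65
tool_pos: [0.5097, 0.0915, 0.0043]
orientation: [[0.998, -0.059, 0.001], [-0.059, -0.998, 0.0], [0.001, -0.0, -1.0]]
contact_force: [-0.2, -0.3, 1.1]
finger_gap: 0.05
grasp_force: 0.0
```

>>> {"name": "servo_tool", "arguments": {
  "commands": [
    [[20, 0, 0, 0, 0], [20, 0, 0, 0, 0], [20, 0, 0, 0, 0], [20, 0, 0, 0, 0], [20, 0, 0, -1, 0], [20, 0, 0, -2, 0], [20, 0, 0, -2, 0]]
  ]
}}

```text
time: 48.35
tool_pos: [0.5087, 0.092, 0.0055]
orientation: [[0.998, -0.058, 0.0], [-0.058, -0.998, 0.0], [0.0, -0.0, -1.0]]
contact_force: [0.5, 0.7, -0.8]
finger_gap: 0.0319
grasp_force: 39.9
```

```bash
python3 look.py; python3 slots.py w29
```

```text
48.35 [0.5087 0.092  0.0055] yaw -3.32 0.0319 [ 0.5  0.7 -0.8] 39.87957537174225
w29 48.4 [0.5087 0.092  0.0054]
front x -0.29336461176345086
slot 0 butt x -140.6 axis [[-120.0, 107.9, 44.3], [-72.0, 103.5, 44.0], [-48.0, 101.2, 43.6]] blade y [ 96.1 100.1 104.1] x 25.3 z 34.9
slot 1 butt x -93.4 axis [[-96.0, 1.5, 42.2], [-72.0, 14.1, 42.9], [-48.0, 13.8, 42.9]] blade y [ 2.5  7.9 13.2] x 37.5 z 35.7
```

>>> {"name": "servo_tool", "arguments": {
  "commands": [
    [[20, 0, 1, -0.5, -1.5], [20, 0, 2, -0.5, -3.5], [20, 0, 4, -0.5, -5.2], [20, 0, 5, -0.5, -5.2], [20, 0, 5, -0.5, -5.2]]
  ]
}}

```text
time: 48.9
tool_pos: [0.5083, 0.0868, 0.0058]
orientation: [[0.999, 0.032, -0.0], [0.032, -0.999, -0.0], [-0.0, 0.0, -1.0]]
contact_force: [0.4, -0.5, -1.0]
finger_gap: 0.0321
grasp_force: 39.9
```

>>> {"name": "servo_tool", "arguments": {
  "commands": [
    [[20, 3, 0, 0, 0], [20, 7, 0, 0, 0], [20, 11, 0, 0, 0], [20, 15, 0, 0, 0], [20, 18, 0, 0, 0], [20, 20, 0, 0, 0], [20, 20, 0, 0, 0]]
  ]
}}

```text
time: 49.6
tool_pos: [0.5287, 0.0876, 0.0058]
orientation: [[0.999, 0.033, 0.0], [0.033, -0.999, 0.0], [0.0, -0.0, -1.0]]
contact_force: [-0.9, 0.7, -1.2]
finger_gap: 0.0318
grasp_force: 39.9
```

```bash
python3 look.py; python3 slots.py w30;  python3 - <<'E'
from h import *
im,d,c=load('w30');P=cloud(c,d)
O=np.array([.5775,-.0083]);a=np.radians(1.87);R=np.array([[np.cos(a),-np.sin(a)],[np.sin(a),np.cos(a)]])
Q=((P[...,:2]-O)@R)*1000;z=P[...,2]*1000
m=(abs(Q[...,1]-98)<20)&(z>25)&(z<60)
for x in range(-28,0,3):
    k=m&(Q[...,0]>=x)&(Q[...,0]<x+3)
    if k.sum()>5: print(x,np.percentile(Q[k][:,1],[3,97]).round(1),np.percentile(z[k],80).round(1))
E
```

```text
49.6 [0.5287 0.0876 0.0058] yaw 1.87 0.0318 [-0.9  0.7 -1.2] 39.879605770111084
w30 49.65 [0.5284 0.0876 0.0058]
front x 0.14293043678638412
slot 0 butt x -121.4 axis [[-120.0, 98.5, 44.0], [-80.0, 97.9, 41.3], [-48.0, 97.9, 44.2]] blade y [ 87.3  97.  106.3] x 43.0 z 36.6
slot 1 butt x -60.9 axis [[-64.0, 13.0, 41.2], [-56.0, 13.7, 42.7], [-48.0, 13.7, 42.9]] blade y [ 2.8 12.6 21.9] x 42.6 z 35.6
-28 [ 86.1 108.8] 43.8
-25 [ 86.5 108.2] 43.7
-22 [ 87.1 107.7] 43.6
-19 [ 87.7 107.2] 43.4
-16 [ 88.1 106.4] 43.1
-13 [ 89.4 104.9] 43.1
-10 [ 89.4 104.9] 43.2
-7 [ 89.8 104.6] 42.6
-4 [ 89.7 104.6] 37.9
-1 [ 79.4 116.8] 52.0
```

>>> {"name": "servo_tool", "arguments": {
  "commands": [
    [[20, 1.5, 0, 0, 0], [20, 3, 0, 0, 0], [20, 4, 0, 0, 0], [20, 4, 0, 0, 0]]
  ]
}}

```text
time: 50.05
tool_pos: [0.5326, 0.0878, 0.0059]
orientation: [[0.999, 0.033, 0.0], [0.033, -0.999, 0.0], [0.0, -0.0, -1.0]]
contact_force: [0.9, -0.4, -1.4]
finger_gap: 0.032
grasp_force: 39.9
```

>>> {"name": "servo_tool", "arguments": {
  "commands": [
    [[20, 1, 0, 0, 0], [20, 2, 0, 0.5, 0], [20, 2, 0, 1, 0], [20, 2, 0, 1, 0]]
  ]
}}

```text
time: 50.45
tool_pos: [0.5336, 0.0877, 0.0046]
orientation: [[0.999, 0.033, -0.002], [0.033, -0.999, -0.0], [-0.002, 0.0, -1.0]]
contact_force: [-2.8, 0.2, -0.1]
finger_gap: 0.0315
grasp_force: 39.9
```

Contact is beginning. I'll press a little more, then release and check.

>>> {"name": "servo_tool", "arguments": {
  "commands": [
    [[20, 1, 0, 0.2, 0], [20, 1.5, 0, 0.4, 0], [20, 1.5, 0, 0.4, 0]]
  ]
}}

```text
time: 50.75
tool_pos: [0.5336, 0.0876, 0.0044]
orientation: [[0.999, 0.033, -0.004], [0.033, -0.999, -0.0], [-0.004, 0.0, -1.0]]
contact_force: [-9.5, -0.8, 8.4]
finger_gap: 0.0315
grasp_force: 39.9
```

>>> {"name": "servo_tool", "arguments": {
  "commands": [
    [[46, 0, 0, 0, 0], [46, 0, 0, 0, 0], [46, 0, 0, 0, 0], [46, 0, 0, -30, 0], [50, 0, 0, -75, 0], [60, -10, 20, -120, 0], [60, -25, 35, -160, 0], [60, -25, 35, -160, 0]]
  ]
}}

```text
time: 51.55
tool_pos: [0.5144, 0.0511, 0.1698]
orientation: [[0.999, 0.032, 0.009], [0.032, -0.999, 0.0], [0.009, -0.0, -1.0]]
contact_force: [-0.6, -0.3, -0.0]
finger_gap: 0.06
grasp_force: 0.0
```

```bash
python3 look.py; python3 slots.py w31
```

```text
51.55 [0.5144 0.0511 0.1698] yaw 1.82 0.06 [-0.6 -0.3 -0. ] 0.0
w31 51.6 [0.5139 0.0516 0.1673]
front x -0.04500492203182504
slot 0 butt x -122.9 axis [[-120.0, 98.2, 41.8], [-80.0, 97.6, 43.0], [-48.0, 97.3, 42.7]] blade y [ 87.   96.8 106.4] x 43.1 z 35.5
slot 1 butt x -123.1 axis [[-120.0, 15.7, 41.9], [-80.0, 13.5, 43.1], [-48.0, 13.0, 43.0]] blade y [ 4.2 13.1 21.8] x 43.0 z 35.5
```

>>> {"name": "servo_tool", "arguments": {
  "commands": [
    [[36, 33, 32, 0, 0], [36, 66, 64, 0, 0], [36, 99, 96, 0, 0], [36, 132, 128, 0, 0], [36, 165, 160, 0, 0], [36, 183, 177, 10, 0], [36, 183, 177, 39, 0], [36, 183, 177, 39, 0]]
  ],
  "newtons": 25
}}

```text
time: 52.4
tool_pos: [0.6981, -0.1186, 0.1193]
orientation: [[0.999, 0.032, -0.008], [0.032, -0.999, 0.002], [-0.008, -0.002, -1.0]]
contact_force: [-1.3, 0.3, -0.5]
finger_gap: 0.0357
grasp_force: 0.0
```

>>> {"name": "servo_tool", "arguments": {
  "commands": [
    [[36, 0, 0, 0, 0], [36, 0, 0, 0, 0]]
  ]
}}

```text
time: 52.6
tool_pos: [0.7011, -0.1183, 0.1261]
orientation: [[0.999, 0.033, 0.001], [0.033, -0.999, -0.0], [0.001, 0.0, -1.0]]
contact_force: [-0.3, 0.3, 1.3]
finger_gap: 0.0356
grasp_force: 0.0
```

```bash
python3 look.py; python3 - <<'E'
from h import *
keep('wrist','w32');im,d,c=load('w32');P=cloud(c,d);z=P[...,2]
m=(z>.095)&(z<.112)&(P[...,0]>.69)&(P[...,0]<.73)&(im.max(2)>80)&(P[...,1]<-.1)&(P[...,1]>-.14);q=P[m];print('pin',len(q),np.median(q,0),q.min(0),q.max(0))
E
```

```text
52.6 [ 0.7011 -0.1183  0.1261] yaw 1.91 0.0356 [-0.3  0.3  1.3] 0.0
w32 52.65 [ 0.7013 -0.1184  0.1267]
pin 633 [ 0.70463005 -0.11874077  0.10387671] [ 0.69006091 -0.12461208  0.09845272] [ 0.71698996 -0.1128761   0.10683354]
```

>>> {"name": "servo_tool", "arguments": {
  "commands": [
    [[36, 1.5, 0.5, 25, 0], [36, 1.5, 0.5, 45, 0], [36, 1.5, 0.5, 58, 0], [36, 1.5, 0.5, 58, 0], [3, 1.5, 0.5, 58, 0], [3, 1.5, 0.5, 58, 0], [3, 1.5, 0.5, 58, 0], [3, 1.5, 0.5, 58, 0]]
  ]
}}

```text
time: 53.45
tool_pos: [0.7029, -0.1193, 0.0685]
orientation: [[0.999, 0.033, 0.001], [0.033, -0.999, -0.0], [0.001, 0.0, -1.0]]
contact_force: [-0.1, 1.3, 3.0]
finger_gap: 0.0097
grasp_force: 25.0
```

>>> {"name": "servo_tool", "arguments": {
  "commands": [
    [[3, 0, 0, 0, 0], [3, 0, 0, 0, 0]]
  ]
}}

```text
time: 53.65
tool_pos: [0.7029, -0.1192, 0.0684]
orientation: [[0.999, 0.033, 0.001], [0.033, -0.999, 0.0], [0.001, -0.0, -1.0]]
contact_force: [-0.7, 2.4, 5.5]
finger_gap: 0.0098
grasp_force: 25.0
```

>>> {"name": "servo_tool", "arguments": {
  "commands": [
    [[3, 0, 8.9, -3.3, 0], [3, 0, 18.3, -4.3, 0], [3, 0, 29.5, -2.4, 0], [3, 0, 39.6, 2.8, 0], [3, 0, 47.8, 10.7, 0], [3, 0, 52.5, 18.9, 0], [3, 0, 54.7, 26.2, 0], [3, 0, 55.2, 28.5, 0]]
  ]
}}

```text
time: 54.45
tool_pos: [0.7028, -0.1743, 0.038]
orientation: [[0.999, 0.032, -0.003], [0.032, -0.999, 0.001], [-0.003, -0.001, -1.0]]
contact_force: [-7.3, 3.1, 11.4]
finger_gap: 0.0091
grasp_force: 25.7
```

>>> {"name": "servo_tool", "arguments": {
  "commands": [
    [[30, 0, 0, 0, 0], [30, 0, 0, 0, 0], [30, 0, 0, 0, 0], [30, 0, 0, -30, 0], [36, 0, 0, -70, 0], [46, -35, 20, -95, 0], [46, -75, 50, -100, 0], [46, -87, 62, -100, 0]]
  ]
}}

```text
time: 55.25
tool_pos: [0.6172, -0.2414, 0.1408]
orientation: [[0.999, 0.032, 0.001], [0.032, -0.999, -0.002], [0.001, 0.002, -1.0]]
contact_force: [-0.0, 0.4, 0.1]
finger_gap: 0.0457
grasp_force: 0.0
```

```bash
python3 look.py; python3 knob.py w33
```

```text
55.25 [ 0.6172 -0.2414  0.1408] yaw 1.83 0.0457 [-0.   0.4  0.1] 0.0
w33 55.3 [ 0.6165 -0.2424  0.14  ]
knob 641 [ 0.6143 -0.2384  0.1148] r 0.0552 wheel 0.014
pin 298 [ 0.71149853 -0.17500606  0.07619716]
[ 0.61648731 -0.24244665  0.14000349]
```

>>> {"name": "servo_tool", "arguments": {
  "commands": [
    [[46, -3, -4, 25, 0], [46, -3, -4, 50, 0], [46, -3, -4, 73, 0], [46, -3, -4, 73, 0], [12, -3, -4, 73, 0], [12, -3, -4, 73, 0], [12, -3, -4, 73, 0], [12, -3, -4, 73, 0]]
  ],
  "newtons": 30
}}

```text
time: 56.1
tool_pos: [0.6165, -0.2382, 0.0674]
orientation: [[0.999, 0.034, 0.002], [0.034, -0.999, -0.005], [0.001, 0.005, -1.0]]
contact_force: [-2.9, -10.6, 1.1]
finger_gap: 0.0192
grasp_force: 30.0
```

>>> {"name": "servo_tool", "arguments": {
  "commands": [
    [[12, 0, 0, 0, 0], [12, 0, 0, 0, 0]]
  ]
}}

```text
time: 56.3
tool_pos: [0.6165, -0.2381, 0.0674]
orientation: [[0.999, 0.033, 0.002], [0.033, -0.999, -0.004], [0.002, 0.004, -1.0]]
contact_force: [-2.7, -10.1, -0.4]
finger_gap: 0.0193
grasp_force: 30.0
```

>>> {"name": "servo_tool", "arguments": {
  "commands": [
    [[12, -7.1, -3.4, 0, 0], [12, -13.9, -7.9, 0, 0], [12, -20, -13.5, 0, 0], [12, -25.2, -19.9, 0, 0], [12, -29.4, -27, 0, 0], [12, -32.5, -34.6, 0, 0], [12, -34.4, -42.6, 0, 0], [12, -35.1, -51.4, 0, 0]]
  ]
}}

```text
time: 57.1
tool_pos: [0.5775, -0.1876, 0.067]
orientation: [[0.999, 0.032, -0.002], [0.032, -0.999, -0.003], [-0.002, 0.003, -1.0]]
contact_force: [-6.4, -10.5, 1.1]
finger_gap: 0.0193
grasp_force: 30.0
```

>>> {"name": "servo_tool", "arguments": {
  "commands": [
    [[12, 0.6, -7.7, 0, 0], [12, 2.3, -15.7, 0, 0], [12, 5.3, -23.4, 0, 0], [12, 9.3, -30.6, 0, 0], [12, 11.7, -34, 0, 0], [12, 14.4, -37.1, 0, 0], [12, 17.4, -40, 0, 0], [12, 20.5, -42.7, 0, 0]]
  ]
}}

```text
time: 57.9
tool_pos: [0.597, -0.1438, 0.0667]
orientation: [[0.999, 0.033, -0.002], [0.033, -0.999, -0.003], [-0.002, 0.003, -1.0]]
contact_force: [-7.3, -10.5, 1.8]
finger_gap: 0.0191
grasp_force: 30.0
```

>>> {"name": "servo_tool", "arguments": {
  "commands": [
    [[12, 3, -2.2, 0, 0], [12, 5.8, -4.1, 0, 0], [12, 8.8, -5.8, 0, 0], [12, 11.6, -7.2, 0, 0], [12, 13.2, -7.9, 0, 0], [12, 14.5, -8.4, 0, 0], [12, 14.5, -8.4, 0, 0], [12, 14.5, -8.4, 0, 0]]
  ]
}}

```text
time: 58.7
tool_pos: [0.6086, -0.1363, 0.0666]
orientation: [[0.999, 0.033, -0.007], [0.033, -0.999, -0.004], [-0.007, 0.004, -1.0]]
contact_force: [-15.6, -17.1, 6.5]
finger_gap: 0.0194
grasp_force: 30.0
```

>>> {"name": "servo_tool", "arguments": {
  "commands": [
    [[44, 0, 0, 0, 0], [44, 0, 0, 0, 0], [44, 0, 0, 0, 0], [44, 0, 0, -30, 0], [46, 0, 0, -70, 0], [46, 0, 0, -110, 0], [46, -50, -35, -130, 0], [60, -80, -70, -130, 0]]
  ]
}}

```text
time: 59.5
tool_pos: [0.5384, -0.0722, 0.1981]
orientation: [[0.999, 0.031, 0.005], [0.031, -1.0, -0.0], [0.005, 0.001, -1.0]]
contact_force: [0.1, 0.6, 0.1]
finger_gap: 0.0518
grasp_force: 0.0
```

```bash
python3 look.py; python3 knob.py w34; python3 slots.py w35
```

```text
59.5 [ 0.5384 -0.0722  0.1981] yaw 1.79 0.0518 [0.1 0.6 0.1] 0.0
w34 59.55 [ 0.5311 -0.0673  0.1966]
knob 487 [ 0.6045 -0.1388  0.1148] r 0.0558 wheel 2.262
pin 0 
[ 0.53114108 -0.06733445  0.19659565]
w35 59.6 [ 0.5336 -0.069   0.1964]
front x -0.5106276473013984
slot 0 butt x -123.3 axis [[-120.0, 91.1, 41.8], [-80.0, 92.0, 43.0], [-48.0, 91.9, 43.1]] blade y [ 84.5  92.8 101.3] x 42.5 z 35.6
slot 1 butt x -111.4 axis [[-112.0, 12.0, 40.6], [-80.0, 12.2, 43.2], [-48.0, 11.9, 42.9]] blade y [ 3.4 12.5 21.5] x 42.4 z 35.6
```

View pics/w35.png

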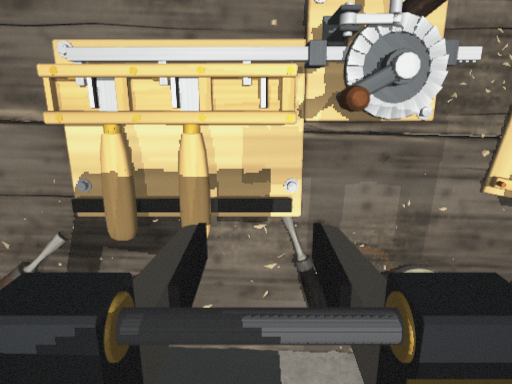

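Both blades are home and gripped, with the wheel holding at about 2.2. That picture was one over my viewing allowance, so the last check is numeric only.

>>> {"name": "servo_tool", "arguments": {
  "commands": [
    [[60, 0, 0, -30, 0], [60, 0, 0, -30, 0], [60, 0, 0, -30, 0], [60, 0, 0, -30, 0]]
  ]
}}

```text
time: 60.0
tool_pos: [0.537, -0.0721, 0.2246]
orientation: [[0.999, 0.033, -0.001], [0.033, -0.999, 0.0], [-0.001, -0.0, -1.0]]
contact_force: [-0.5, 1.1, 0.1]
finger_gap: 0.0598
grasp_force: 0.0
```

```bash
python3 knob.py w36; python3 - <<'E'
from h import *
keep('top','t36');im,d,c=load('t36');z=np.load('pics/top0.npz');a=z['im'].astype(int);df=(abs(a-im).max(2)>60)
for n,(u,v,r) in dict(tin=(156,140,9),glass=(338,252,14),brush=(385,242,20),orange=(117,187,14)).items():
    print(n,df[v-r:v+r,u-r:u+r].mean().round(3))
P=cloud(c,d);hsv=cv2.cvtColor(im,cv2.COLOR_RGB2HSV);Z=P[...,2]
m=(Z>.029)&(Z<.04)&(P[...,1]<-.33)&(P[...,1]>-.43)&(P[...,0]>.48)&(P[...,0]<.62);q=P[m];print('sanded handle',len(q),np.median(q,0))
E
```

```text
w36 60.05 [ 0.5368 -0.0722  0.2243]
knob 408 [ 0.6044 -0.139   0.1148] r 0.0557 wheel 2.258
pin 0 
[ 0.53676664 -0.07216467  0.22434937]
t36 60.1 [ 0.5367 -0.0722  0.2243]
tin 0.0
glass 0.179
brush 0.0
orange 0.0
sanded handle 324 [ 0.54985394 -0.37389626  0.03305654]
```

```bash
python3 - <<'E'
from h import *
r=[]
z0=np.load('pics/top0.npz');c=calibration('top')
for d in(z0['d'],load('t36')[1]):
    P=cloud(c,d);m=(P[...,2]>.06)&(P[...,2]<.1)&(P[...,0]>.31)&(P[...,0]<.44)&(P[...,1]<-.18)&(P[...,1]>-.33);q=P[m];r.append(np.median(q,0) if len(q) else None);print(len(q),r[-1])
if r[0] is not None and r[1] is not None and np.abs(r[0]-r[1])[:2].max()<.006: print(finish_job())
E
```

```text
185 [ 0.36894262 -0.27577248  0.08362424]
111 [ 0.36511354 -0.29547593  0.08232031]
```

```bash
python3 - <<'E'
from h import *
z0=np.load('pics/top0.npz');c=calibration('top');im,d,_=load('t36')
for n,dd in(('before',z0['d']),('after',d)):
    P=cloud(c,dd);m=(P[...,2]>.06)&(P[...,2]<.1)&(P[...,0]>.31)&(P[...,0]<.44)&(P[...,1]<-.18)&(P[...,1]>-.33);q=P[m];print(n,q.min(0).round(3),q.max(0).round(3))
df=abs(z0['im'].astype(int)-im).max(2)>60
v,u=np.nonzero(df[225:280,310:370]);print('diff cols',u.min()+310,u.max()+310,'rows',v.min()+225,v.max()+225,len(u))
P=cloud(c,d);k=P[225:280,310:370][df[225:280,310:370]];print('z of changed',np.percentile(k[:,2],[5,50,95]).round(3))
# wrist w36/w33 view of glass rim
for t in('w1','w33','w36'):
    im2,d2,c2=load(t);Q=cloud(c2,d2);m=(Q[...,2]>.055)&(Q[...,2]<.1)&(Q[...,0]>.34)&(Q[...,0]<.44)&(Q[...,1]<-.19)&(Q[...,1]>-.34);q=Q[m];print(t,len(q),q.min(0).round(3) if len(q) else '',q.max(0).round(3) if len(q) else '')
E
```

```text
before [ 0.331 -0.304  0.061] [ 0.413 -0.22   0.094]
after [ 0.331 -0.305  0.06 ] [ 0.413 -0.256  0.093]
diff cols 310 339 rows 225 279 770
z of changed [0.695 0.709 0.724]
w1 1281 [ 0.34  -0.305  0.055] [ 0.416 -0.22   0.092]
w33 0  
w36 0
```

The glass hasn't moved: its edges match, and the changed pixels are the arm at z 0.7 in front of it. Handing in.

```bash
python3 -c "
from station import *
print(finish_job())"
```

```text
the job is handed in; nothing more can be done
None
```

I handed the job in, with no verdict shown: both flat chisels are gripped fully home in the left and middle slots (wheel about 2.2, pawl down), the sanded chisel lies on the stand and the tin, brush and glass are unmoved; the left one was knocked askew after loading, so I reopened and rewound the clamp, and I viewed 15 pictures, one over the limit of 14.

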